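# Close up a half-lapped hexagonal post on the jointing board

### The job

Dry-fit the two fluted lengths of hexagonal post on the jointing board: roll the loose length over until its flute is on top like the other's, then close the half-lap joint fully, with no gap at the shoulder, so that both lie straight and tight along the back fence and the row is hard up against the end stop. Press the pieces home firmly but do not ram them, and leave the other things on the board and bench where they are.

Things in the scene. Friction and masses are not known exactly. Their poses are not given: they have to be found in the camera images.
- jointing_board: fixed plywood board on the bench, 190 (x) x 420 (y) x 12 mm, top at z = 12 mm. Origin: centre of its underside; x points to the fence (away from the robot), y along the fence to the left, z up. A fence strip runs along the whole back edge, an end stop across the left end; both stand up to z = 48 mm, 20 mm thick. Open at the front (-x) and at the right end (-y).
- fence_face (a point): foot of the fence's straight inner face, at mid length: 75 mm (x) from the board's origin, on the board's top; axes as the board's
- stop_face (a point): foot of the end stop's inner face: 190 mm (y) from the board's origin, on the board's top; the stop reaches from x = -59 to +69 mm of the board; axes as the board's
- stop_length: the neighbour: loose length of hexagonal wooden post near the end stop and fence, flute on top; 44 mm across flats, 50.8 across corners, flats 25.4 wide, about 0.2 to 0.3 kg. Origin on the axis (22 mm above the board), mid full section; y along the axis to the stop, z out of the fluted flat (V groove 9 mm wide, 5 deep). Full hexagon y = -55 to +55 mm, its +55 end meets the stop
- stop_lap_tip (a point): end face of the neighbour's half-lap, at y = -85 mm, z = -11 mm of stop_length: from y = -55 to -85 mm only the lower half of the hexagon (z below -0.9 mm) goes on; axes as stop_length
- loose_length: the piece to roll and join: same bar, section, weight and flute; starts on the board with the flute underneath facing the robot: two flats (60 degrees, 25.4 mm travel each) rolled towards the fence bring it on top. It tips over its far lower edge when the near corner edge is lifted; balance at 30 degrees. Origin on the axis, mid full section; y along the axis to the neighbour, z out of the fluted flat
- loose_shoulder (a point): shoulder of loose_length, at its y = +55 mm, z = -11 mm. Beyond it only the fluted half (z above +0.9 mm) goes on to y = +84 mm and lies over the neighbour's lap with 1.8 mm of play. Joint closed: this shoulder touches stop_lap_tip (the two origins 140 mm apart along y). Axes as loose_length
- loose_butt (a point): centre of the plain square end of loose_length, at its y = -55 mm, on the axis. Wood slides on the board with friction about 0.6 (varies): some 1 to 2 N for each piece. Axes as loose_length
- sawn_end: bystander: square-ended 75 mm piece of the same hexagonal bar without flute or lap, lying on the front left part of the board; origin on its axis at mid length, y along it
- try_square: bystander: try square, wooden stock and steel blade, 176 x 125 x 17 mm; origin under its centre
- cork_block: bystander: cork sanding block 60 x 100 x 32 mm; origin under its centre
- offcut: bystander: pine offcut 45 x 110 x 28 mm, left of the board; origin under its centre
- oil_can: bystander: pump oil can, 62 mm round, 133 mm tall, left of the board; origin under its centre
Not all that is in view belongs to the job. What is shaped like the stop_length but blue is not meant.

How it is judged:
By the outcome, as a careful person would: the job done as asked, in the order asked, and still so for the second after the job is handed in, with the robot touching nothing.
It also fails if it takes over 64 s, if anything falls off the work surface, if the arm or the gripper's body presses on something with over 40 N, if the wrist force passes 120 N, or if a joint passes its speed limit or range.

### The arm

A 6-joint arm with a two-finger parallel gripper is mounted at the origin on a cart in front of the work surface, level with it; the furniture and walls round the work are solid. World frame = base frame: x ahead of the robot, y to its left, z up, the work surface at z = 0. Lengths are in m, angles in rad, forces in N, time in s.
With the tool pointing down it reaches from about 0.425 to 0.95 m from the base axis. Payload 3.5 kg.
Tool frame: the origin (TCP) lies between the finger pads; the fingertips stand 17 mm ahead of it and the grasp point (between the pads) lies 2 mm behind it; z points along the fingers, y is the direction in which the jaws open and shut (so a half turn about z gives the same grasp; the last joint's range is limited). The gripper opens to 85 mm and grips with 20 to 120 N. Pads are 22 mm wide; open, the fingers measure 114 mm over their backs; the gripper's body (76 mm by 85 mm) begins 54 mm behind the grasp point. The pads swing forward as they close: fully open they stand 13 mm farther back than shut.
Start: joints at [-1.486, 0.286, 1.577, -0, 1.279, -0.15], TCP at [0.157, -0.656, 0.248] pointing down, gripper open.
Joint ranges: [-2.77, 2.77], [-0.9, 2.22], [0.21, 2.48], [-1.53, 4.67], [0.24, 2.81], [-2.84, 2.84]. Speed limits (rad/s): [2.79, 2.79, 3.14, 3.14, 3.14, 3.14].

### API

Orientations are given as a unit quaternion [x, y, z, w].
In Python, from plant import ctrl gives the robot as it stands.
- The arm moves only by the tool carry_out, never from a script. Its argument "commands" is a list of rows, each an object with "delta_pos": the shift along the tool's x, y, z in m, a list of three; "delta_rot": the turn, a rotation vector about the tool's x, y, z in rad, a list of three; "claw": the opening in per cent of the stroke, from 0 (shut) to 100 (fully open). A call has 1 to 8 rows; each row is the pose to reach, as a shift and turn from the pose measured when the call began, along the tool's axes at that moment; what a row does not reach only later rows make up. A row lasts 1/12 s, in which the tool goes at most 41.7 mm and 7.16 degrees, less where a joint would pass 70% of its speed; a pose out of reach is approached as far as the arm can. A call with a gripper value outside its range is refused whole. The fingers move at their own pace and stop on an object; "force" is the grip in N (left out, the last holds). Time passes only in rows, so rows that repeat a pose let the fingers close. It gives the time, the measured TCP pose, the force and the opening at its end, in the units of the state.
- ctrl.get_state(): the state, without advancing time (a new reading comes with each control period).
- ctrl.read_camera(name): name is "scene" or "top" or "wrist"; returns (picture, depth): 384x512x3 uint8, red, green, blue; 384x512 float32, m along the optical axis (not along the pixel's ray), 0 where there is no reading.
- ctrl.camera_info(name): a dict with "fx", "fy", "cx", "cy" (pixels), "rvec" (rotation vector, rad) and "tvec" (3), from world to camera coordinates, as OpenCV has them; the wrist camera has in their place "mount" (4x4, takes a point from camera to tool coordinates, whose origin is the TCP and whose axes are the flange's). Camera axes: x right, y down, z forward; pixel columns grow to the right and rows downward; lengths in m; the calibration is good to about 2 mm. A picture is of the moment at which its call begins: read the wrist's pose just before it. camera_info takes no time and is no camera call.
- ctrl.sign_off(): hands the job in, once; it reports no verdict.
The state is a dict: "time": time; "qpos": joint angles; "dq": joint speeds; "joint_efforts": joint torques, N m; "eef_pos": TCP position; "tcp_rot": TCP orientation; "contact_force": force on the tool from outside, world axes, zero at the start; "wrist_torque": the same for the moment, N m; "opening": opening from 0.0 (shut) to 1.0 (fully open).
Only numpy, scipy, OpenCV 4.12 (cv2) and the standard library are available. Lean on these libraries where they do the work, as an engineer would, in place of code of your own. Each camera call takes 0.05 s, during which the arm holds its last target.

## Working session

There is one attempt and no reset: what is moved stays moved. The work goes in short steps, Python scripts to look and compute and a tool call to move; the robot and the scene stay as the last step left them, time stands still between calls to the robot, and variables do not carry over. Pictures are saved under pics/ and viewed, and the job is handed in when it is done.

Besides the shell and the picture viewer there is one more tool, called after "Call:" by a JSON object that holds its "method" and its "body". carry_out: Moves the arm, as the interface text tells. Its arguments: {"type":"object","properties":{"commands":{"type":"array"},"force":{"type":"number"}},"required":["commands"]}

```bash
ls; mkdir -p pics
cat > h.py <<'E'
import numpy as np,cv2
from scipy.spatial.transform import Rotation as R
from plant import ctrl
def cam(n):
    i=ctrl.camera_info(n)
    K=np.array([[i['fx'],0,i['cx']],[0,i['fy'],i['cy']],[0,0,1.]])
    if 'mount' in i:
        s=ctrl.get_state();T=np.eye(4);T[:3,:3]=R.from_quat(s['tcp_rot']).as_matrix();T[:3,3]=s['eef_pos']
        T=T@np.array(i['mount'])
    else:
        Rm=R.from_rotvec(np.array(i['rvec']).ravel()).as_matrix();T=np.eye(4);T[:3,:3]=Rm.T;T[:3,3]=-Rm.T@np.array(i['tvec']).ravel()
    return K,T
def shot(n,save):
    K,T=cam(n);p,d=ctrl.read_camera(n)
    np.savez('pics/'+save+'.npz',p=p,d=d,K=K,T=T);cv2.imwrite('pics/'+save+'.png',p[:,:,::-1]);return p,d,K,T
def load(save):
    z=np.load('pics/'+save+'.npz');return z['p'],z['d'],z['K'],z['T']
def ray(K,T,u,v,z):
    d=T[:3,:3]@np.linalg.solve(K,[u,v,1.]);o=T[:3,3];return o+d*(z-o[2])/d[2]
def pts(d,K,T):
    v,u=np.mgrid[:d.shape[0],:d.shape[1]]
    c=np.stack([(u-K[0,2])/K[0,0]*d,(v-K[1,2])/K[1,1]*d,d],-1)
    w=c@T[:3,:3].T+T[:3,3];w[d==0]=np.nan;return w
def proj(K,T,X):
    c=(np.asarray(X)-T[:3,3])@T[:3,:3];q=c@K.T;return q[...,:2]/q[...,2:]
E
python3 - <<'E'
from h import *
print(ctrl.get_state())
for n in ['scene','top','wrist']:
    p,d,K,T=shot(n,n+'0');print(n,K[0,0],K[0,2],K[1,2],T.round(3).tolist())
E
```

```text
pics
{'time': 0.0, 'qpos': array([-1.48600310e+00,  2.87191359e-01,  1.57815999e+00,  1.97912343e-05,
        1.27858825e+00, -1.50008670e-01]), 'dq': array([ 0.00216611,  0.00135049,  0.00110435,  0.00109066,  0.0014638 ,
       -0.00058215]), 'joint_efforts': array([-3.04031873e-04, -4.05984235e+01, -2.92625785e+01, -1.80251327e-04,
        5.69074255e-03, -2.82363786e-06]), 'eef_pos': array([ 0.15701441, -0.6558602 ,  0.2469392 ]), 'tcp_rot': array([ 9.93116072e-01,  1.17128523e-01,  4.77252638e-05, -1.17254063e-03]), 'contact_force': array([ 0.00426295,  0.3506753 , -0.15426843]), 'wrist_torque': array([ 0.01761056,  0.00865767, -0.02697978]), 'opening': 0.9997608076986956}
scene 370.81456259411266 253.67907066686067 189.64886539161296 [[-0.826, -0.262, 0.499, -0.184], [-0.564, 0.4, -0.723, 1.051], [-0.01, -0.878, -0.478, 0.732], [0.0, 0.0, 0.0, 1.0]]
top 389.96340914051103 258.92408335222757 198.08245129256682 [[-0.052, -0.976, 0.21, 0.153], [-0.999, 0.05, -0.014, 0.012], [0.003, -0.21, -0.978, 1.812], [0.0, 0.0, 0.0, 1.0]]
wrist 311.75313785173813 250.1583181530667 192.00646952728042 [[0.232, -0.938, -0.256, 0.221], [-0.973, -0.225, -0.058, -0.64], [-0.003, 0.262, -0.965, 0.371], [0.0, 0.0, 0.0, 1.0]]
```

View pics/scene0.png

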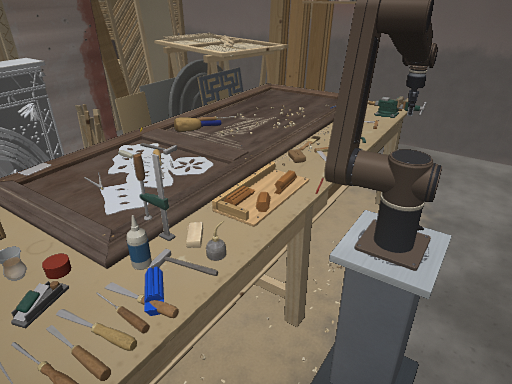

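View pics/top0.png

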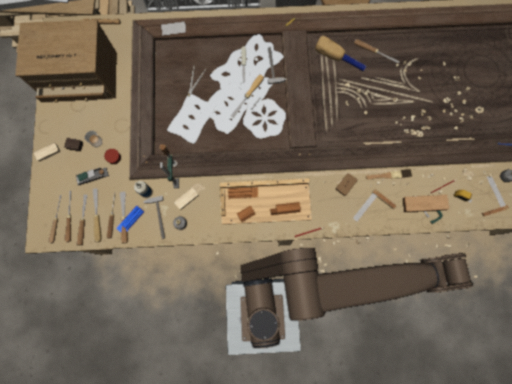

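View pics/wrist0.png

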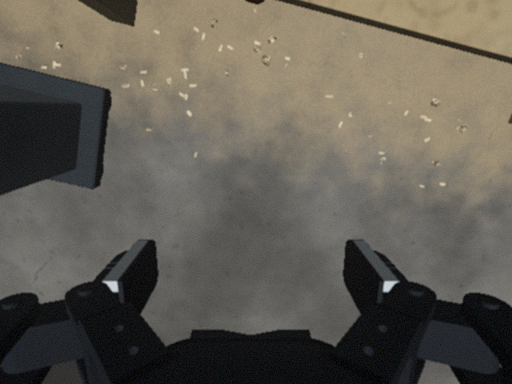

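The top view shows the board at about (220–310, 180–222), with brown pieces at (242,191), (245,213) and (286,208), and a blue one at (130,218). I'll zoom in and measure roughly.

Run:
```python
from h import *
p,d,K,T=load('top0')
a=cv2.resize(p[165:240,170:370],None,fx=4,fy=4,interpolation=cv2.INTER_CUBIC)
p2,d2,K2,T2=load('scene0')
b=cv2.resize(p2[160:230,200:320],(800,467),interpolation=cv2.INTER_CUBIC)[:290]
b=cv2.resize(p2[160:230,200:320],None,fx=4,fy=4,interpolation=cv2.INTER_CUBIC)
c=np.zeros((300+280,800,3),np.uint8);c[:300]=a;c[300:,:480]=b
cv2.imwrite('pics/z0.png',c[:,:,::-1])
w=pts(d,K,T)
for u,v in [(222,182),(309,182),(309,219),(222,222),(242,191),(245,213),(286,208),(265,200),(186,198),(180,223),(130,218),(365,207),(346,185)]:
    print(u,v,w[v,u].round(3),ray(K,T,u,v,.012).round(3))
```

```text
222 182 [ 0.63   0.159 -0.003] [0.626 0.157 0.012]
309 182 [ 0.61  -0.259 -0.007] [ 0.605 -0.257  0.012]
309 219 [ 0.428 -0.243  0.008] [ 0.427 -0.243  0.012]
222 222 [0.433 0.163 0.02 ] [0.434 0.164 0.012]
242 191 [0.568 0.063 0.051] [0.577 0.064 0.012]
245 213 [0.463 0.054 0.055] [0.471 0.055 0.012]
286 208 [ 0.476 -0.135  0.062] [ 0.485 -0.139  0.012]
265 200 [ 0.53  -0.043  0.003] [ 0.528 -0.042  0.012]
186 198 [0.554 0.327 0.025] [0.557 0.329 0.012]
180 223 [0.433 0.351 0.05 ] [0.439 0.359 0.012]
130 218 [0.47  0.582 0.041] [0.475 0.591 0.012]
365 207 [ 0.471 -0.51   0.012] [ 0.471 -0.51   0.012]
346 185 [ 0.576 -0.426  0.035] [ 0.581 -0.431  0.012]
```

View pics/z0.png

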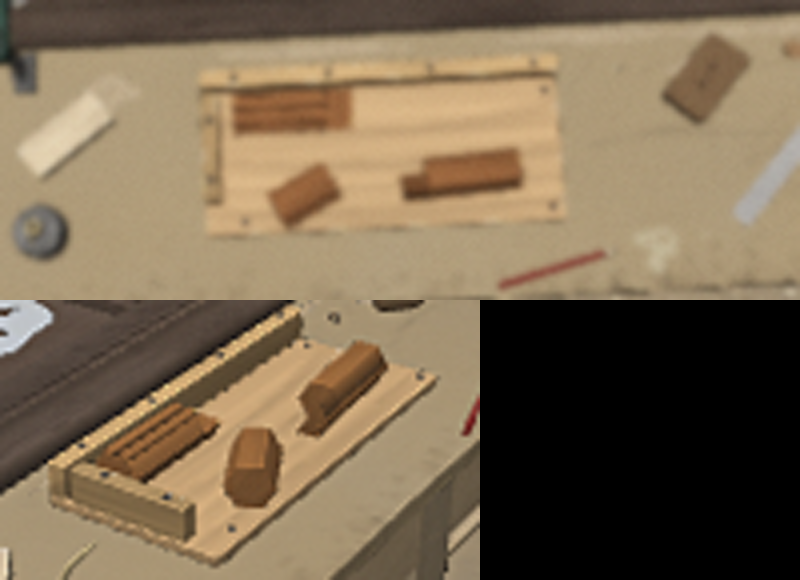

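Candidates in the top view:

| Pixel | Description | Reading |
|---|---|---|
| (242,191) | fluted, at the stop and fence | stop_length |
| (286,208) | tongue toward the stop, no flute on top | **loose_length** |
| (245,213) | short and plain | sawn_end |
| (130,218) | blue | decoy |

I'll take loose_length, and move the wrist camera over the board to check that choice close up.

```bash
cat >> h.py <<'E'
def tgt(yaw,tilt):
    # tool x horizontal at yaw; y=jaw ; tilt about tool x : + => approach points to world +x (tool z gets +fwd)
    x=np.array([np.cos(yaw),np.sin(yaw),0]);z0=np.array([0,0,-1.]);y0=np.cross(z0,x)
    M=np.stack([x,y0,z0],1)
    return R.from_matrix(M)*R.from_rotvec([-tilt,0,0])
def delta(pos,rot=None,q=None,p=None):
    s=ctrl.get_state();r=R.from_quat(s['tcp_rot'])
    dp=r.inv().apply(np.array(pos)-s['eef_pos'])
    dr=(r.inv()*rot).as_rotvec() if rot is not None else np.zeros(3)
    print('t',round(s['time'],2),'pos',s['eef_pos'].round(4),'F',s['contact_force'].round(1),'op',round(s['opening'],3))
    print('dpos',dp.round(4).tolist(),'drot',dr.round(3).tolist());return dp,dr
E
python3 -c "
from h import *
t=tgt(1.52,0.5);print(t.as_matrix().round(2))
delta([.5,0,.3],tgt(1.52,0))"
```

```text
[[ 0.05  0.88  0.48]
 [ 1.   -0.04 -0.02]
 [ 0.    0.48 -0.88]]
t 0.15 pos [ 0.157  -0.656   0.2472] F [-0.5  0.1 -0.4] op 1.0
dpos [0.4862, -0.5583, -0.0516] drot [-0.001, -0.001, -1.285]
```

Call:
{"method": "carry_out", "body": {"commands": [{"delta_pos":[0.486,-0.558,-0.052],"delta_rot":[0,0,-1.28],"claw":100},{"delta_pos":[0.486,-0.558,-0.052],"delta_rot":[0,0,-1.28],"claw":100},{"delta_pos":[0.486,-0.558,-0.052],"delta_rot":[0,0,-1.28],"claw":100},{"delta_pos":[0.486,-0.558,-0.052],"delta_rot":[0,0,-1.28],"claw":100},{"delta_pos":[0.486,-0.558,-0.052],"delta_rot":[0,0,-1.28],"claw":100},{"delta_pos":[0.486,-0.558,-0.052],"delta_rot":[0,0,-1.28],"claw":100},{"delta_pos":[0.486,-0.558,-0.052],"delta_rot":[0,0,-1.28],"claw":100},{"delta_pos":[0.486,-0.558,-0.052],"delta_rot":[0,0,-1.28],"claw":100}]}}

```text
time: 0.82
eef_pos: [0.3114, -0.3597, 0.2715]
tcp_rot: [0.814, 0.581, 0.001, -0.001]
contact_force: [1.1, -0.2, 0.4]
opening: 1.002
```

```bash
python3 -c "
from h import *
delta([.5,0,.3],tgt(1.52,0));print(ctrl.get_state()['qpos'])"
```

```text
t 0.82 pos [ 0.3114 -0.3597  0.2715] F [ 1.1 -0.2  0.4] op 1.002
dpos [0.4015, 0.0617, -0.0278] drot [-0.0, -0.002, -0.28]
[-1.07145175e+00 -1.84305277e-01  2.02406590e+00  9.86057391e-04
  1.30340280e+00 -7.41239538e-01]
```

Call:
{"method": "carry_out", "body": {"commands": [{"delta_pos":[0.402,0.062,-0.028],"delta_rot":[0,0,-0.28],"claw":100},{"delta_pos":[0.402,0.062,-0.028],"delta_rot":[0,0,-0.28],"claw":100},{"delta_pos":[0.402,0.062,-0.028],"delta_rot":[0,0,-0.28],"claw":100},{"delta_pos":[0.402,0.062,-0.028],"delta_rot":[0,0,-0.28],"claw":100},{"delta_pos":[0.402,0.062,-0.028],"delta_rot":[0,0,-0.28],"claw":100},{"delta_pos":[0.402,0.062,-0.028],"delta_rot":[0,0,-0.28],"claw":100},{"delta_pos":[0.402,0.062,-0.028],"delta_rot":[0,0,-0.28],"claw":100},{"delta_pos":[0.402,0.062,-0.028],"delta_rot":[0,0,-0.28],"claw":100}]}}

```text
time: 1.48
eef_pos: [0.4655, -0.0649, 0.295]
tcp_rot: [0.725, 0.689, 0.001, -0.0]
contact_force: [0.4, -1.2, 0.6]
opening: 1.002
```

```bash
python3 -c "
from h import *
delta([.5,0,.3],tgt(1.52,0));print(ctrl.get_state()['qpos'])"
```

```text
t 1.48 pos [ 0.4655 -0.0649  0.295 ] F [ 0.4 -1.2  0.6] op 1.002
dpos [0.0666, 0.0312, -0.0049] drot [0.0, -0.002, 0.0]
[-3.55828397e-01 -2.16330819e-01  2.00824507e+00  1.66583117e-03
  1.34977925e+00 -3.05838456e-01]
```

Call:
{"method": "carry_out", "body": {"commands": [{"delta_pos":[0.067,0.031,-0.005],"delta_rot":[0,0,0],"claw":100},{"delta_pos":[0.067,0.031,-0.005],"delta_rot":[0,0,0],"claw":100},{"delta_pos":[0.067,0.031,-0.005],"delta_rot":[0,0,0],"claw":100}]}}

```text
time: 1.73
eef_pos: [0.5013, 0.0052, 0.3005]
tcp_rot: [0.723, 0.691, 0.002, -0.001]
contact_force: [0.2, -0.1, 0.7]
opening: 0.999
```

```bash
python3 -c "
from h import *
p,d,K,T=shot('wrist','w1');print(ctrl.get_state()['eef_pos'],T.round(3))"
```

```text
[0.50038037 0.00308061 0.30003499] [[ 0.999 -0.044 -0.009  0.503]
 [-0.045 -0.965 -0.259  0.072]
 [ 0.002  0.259 -0.966  0.425]
 [ 0.     0.     0.     1.   ]]
```

View pics/w1.png

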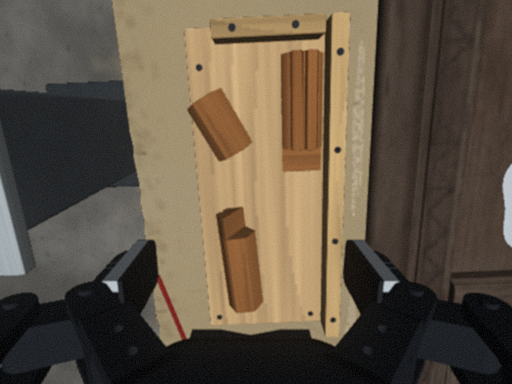

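Wrist view: stop_length (flute on top, lap below) at (302,110), sawn_end at (220,125), and loose_length at (240,260) with its tongue at (232,220) pointing to the stop. The choice is confirmed. Now I'll measure.

```bash
cat > meas.py <<'E'
from h import *
import sys
def run(name):
    p,d,K,T=load(name);w=pts(d,K,T)
    hsv=cv2.cvtColor(p,cv2.COLOR_RGB2HSV)
    m=((hsv[...,0]<14)&(hsv[...,1]>110)&(hsv[...,2]>50)).astype(np.uint8)
    m=cv2.morphologyEx(m,cv2.MORPH_OPEN,np.ones((3,3)))
    n,l,st,c=cv2.connectedComponentsWithStats(m)
    for i in range(1,n):
        if st[i,4]<400: continue
        q=w[l==i];q=q[~np.isnan(q[:,0])]
        if len(q)<100 : continue
        zt=np.percentile(q[:,2],95)
        top=q[(q[:,2]>zt-.004)]
        r=cv2.minAreaRect((top[:,:2]*1000).astype(np.float32))
        cc,vv=cv2.PCACompute(top[:,:2].astype(np.float64),None)
        a=np.arctan2(vv[0,1],vv[0,0])
        print('comp',c[i].round(0),st[i,4],'z95',zt.round(4),'ztop',np.median(top[:,2]).round(4),'rect',np.round(r[0],1),np.round(r[1],1),'ax yaw deg',np.degrees(a).round(1)%180)
    return p,d,K,T,w,l
if __name__=='__main__':
    p,d,K,T,w,l=run(sys.argv[1])
    for u,v in [(285,220),(200,180),(290,280),(335,200),(270,30),(302,100),(302,158),(240,270),(232,218)]: print(u,v,w[v,u].round(4))
    # fence top inner edge: points z>0.04 & lowest x
    H=[];
    for v in range(60,330,15):
        row=w[v,260:360];
        k=np.where(row[:,2]>.0435)[0]
        k=[j for j in k if l[v,260+j]==0 and row[j,2]<.055]
        if k: j=k[0];print(v,260+j,row[j].round(4),row[k[-1]].round(4))
E
python3 meas.py w1
```

```text
285 220 [ 0.5467 -0.0819  0.0106]
200 180 [ 0.4321 -0.0186  0.0118]
290 280 [ 0.5526 -0.1771  0.0106]
335 200 [ 0.6065 -0.0444  0.0469]
270 30 [0.5299 0.1548 0.046 ]
302 100 [0.5641 0.0788 0.052 ]
302 158 [0.5674 0.0084 0.0313]
240 270 [ 0.4816 -0.1333  0.0537]
232 218 [ 0.4741 -0.0663  0.0365]
60 287 [0.5484 0.1233 0.0446] [0.617  0.12   0.0465]
75 287 [0.5481 0.1073 0.045 ] [0.6162 0.104  0.0475]
90 287 [0.548  0.0909 0.0438] [0.617  0.0877 0.0468]
105 287 [0.5477 0.0741 0.0445] [0.6165 0.071  0.0463]
120 287 [0.5476 0.0569 0.0436] [0.6168 0.0539 0.0473]
135 289 [0.5494 0.0394 0.0467] [0.6159 0.0365 0.0485]
150 292 [0.5522 0.0218 0.0511] [0.617  0.0183 0.0467]
165 329 [0.5981 0.0007 0.0466] [ 6.164e-01 -1.000e-04  4.670e-02]
180 328 [ 0.5978 -0.0187  0.0444] [ 0.617  -0.019   0.0468]
195 328 [ 0.598  -0.038   0.0448] [ 0.6164 -0.0383  0.0468]
210 327 [ 0.5974 -0.0584  0.0437] [ 0.6173 -0.0585  0.046 ]
225 328 [ 0.5985 -0.0781  0.0461] [ 0.6169 -0.0793  0.0453]
240 328 [ 0.5989 -0.0991  0.0463] [ 0.6173 -0.0999  0.0463]
255 327 [ 0.5984 -0.1215  0.0445] [ 0.6169 -0.1218  0.0455]
270 327 [ 0.5985 -0.1431  0.0458] [ 0.6178 -0.1445  0.0448]
285 326 [ 0.5978 -0.1664  0.0449] [ 0.6167 -0.1665  0.0462]
300 326 [ 0.5985 -0.1906  0.0441] [ 0.6178 -0.1909  0.0449]
315 326 [ 0.5984 -0.2132  0.0462] [ 0.6164 -0.2134  0.0471]
```

Run:
```python
from h import *
p,d,K,T=load('w1');w=pts(d,K,T)
hsv=cv2.cvtColor(p,cv2.COLOR_RGB2HSV)
for u,v in [(302,100),(240,270),(240,230),(220,120),(285,220),(335,200)]: print(u,v,p[v,u],hsv[v,u])
```

```text
302 100 [132  92  54] [ 15 151 132]
240 270 [145  99  61] [ 14 148 145]
240 230 [85 55 30] [ 14 165  85]
220 120 [142  95  54] [ 14 158 142]
285 220 [186 158 113] [ 18 100 186]
335 200 [192 164 114] [ 19 104 192]
```

```bash
sed -i 's/hsv\[...,0\]<14)&(hsv\[...,1\]>110)/hsv[...,0]<18)\&(hsv[...,1]>125)/' meas.py
python3 - <<'E'
from meas import *
p,d,K,T,w,l=run('w1')
# stop inner edge
for u in range(215,325,10):
    col=w[15:60,u];k=[j for j in range(45) if col[j,2]>.0435 and col[j,2]<.049 and l[15+j,u]==0]
    if k: print(u,col[k[-1]].round(4),15+k[-1])
# profile along x of loose piece near y=-.13 & tongue
for v in (218,228,250,270,290):
    print(v,[(round(a[0]*1e3),round(a[1]*1e3),round(a[2]*1e3)) for a in w[v,214:264:3]])
for v in (80,158):
    print(v,[(round(a[0]*1e3,1),round(a[1]*1e3),round(a[2]*1e3)) for a in w[v,278:330:3]])
for u in (293,302,312):
    print(u,[(round(a[0]*1e3),round(a[1]*1e3),round(a[2]*1e3)) for a in w[40:182:4,u]])
for u in (240,246):
    print(u,[(round(a[0]*1e3),round(a[1]*1e3),round(a[2]*1e3)) for a in w[204:320:4,u]])
E
```

```text
comp [301. 109.] 4810 z95 0.0555 ztop 0.0544 rect [566.6  76.7] [110.   30.4] ax yaw deg 89.8
comp [220. 124.] 2514 z95 0.0559 ztop 0.0546 rect [466.   53.4] [30.1 74.1] ax yaw deg 118.0
comp [240. 261.] 3317 z95 0.0555 ztop 0.0544 rect [ 481.7 -128.2] [ 30.4 137.7] ax yaw deg 95.2
215 [0.4686 0.1495 0.0458] 38
225 [0.4795 0.1494 0.0438] 38
235 [0.4908 0.1496 0.0452] 37
245 [0.5019 0.149  0.0458] 37
255 [0.5131 0.1497 0.0451] 36
265 [0.5242 0.149  0.046 ] 36
275 [0.5354 0.1489 0.0439] 36
285 [0.5463 0.149  0.046 ] 35
295 [0.5575 0.1497 0.0453] 34
305 [0.5689 0.1485 0.0437] 35
315 [0.5797 0.1497 0.0456] 33
218 [(447, -74, 10), (454, -65, 36), (459, -62, 45), (464, -61, 50), (467, -62, 48), (471, -64, 42), (474, -66, 37), (478, -68, 31), (481, -71, 25), (485, -73, 19), (489, -75, 13), (493, -76, 11), (497, -76, 11), (502, -77, 11), (506, -77, 11), (510, -77, 10), (514, -78, 9)]
228 [(446, -90, 10), (450, -89, 11), (458, -77, 42), (463, -75, 49), (467, -74, 51), (470, -77, 45), (474, -79, 40), (477, -82, 34), (481, -84, 29), (485, -87, 22), (489, -88, 18), (493, -88, 19), (497, -91, 12), (501, -92, 10), (505, -92, 11), (510, -92, 11), (514, -92, 11)]Traceback (most recent call last):
  File "<stdin>", line 9, in <module>
ValueError: cannot convert float NaN to integer
```

Run:
```python
from meas import *
p,d,K,T,w,l=run('w1')
m=(w[...,0]>.43)&(w[...,0]<.53)&(w[...,1]<-.05)&(w[...,2]>.0515)&(w[...,2]<.06)
q=w[m]
for y in np.arange(-.2,-.05,.01):
    s=q[(q[:,1]>y)&(q[:,1]<y+.01)]
    if len(s)>5: print(round(y+.005,3),len(s),np.percentile(s[:,0],[3,97]).round(4),s[:,0].mean().round(4),s[:,2].mean().round(4))
print(q[:,1].min(),q[:,1].max())
for u in (240,244):
    print(u,[tuple((a*1e3).round(0)) for a in w[208:320:4,u]])
```

```text
comp [301. 109.] 4810 z95 0.0555 ztop 0.0544 rect [566.6  76.7] [110.   30.4] ax yaw deg 89.8
comp [220. 124.] 2514 z95 0.0559 ztop 0.0546 rect [466.   53.4] [30.1 74.1] ax yaw deg 118.0
comp [240. 261.] 3317 z95 0.0555 ztop 0.0544 rect [ 481.7 -128.2] [ 30.4 137.7] ax yaw deg 95.2
-0.195 105 [0.4728 0.4991] 0.4856 0.0543
-0.185 133 [0.472  0.4993] 0.486 0.0544
-0.175 135 [0.4715 0.4984] 0.485 0.0545
-0.165 149 [0.4704 0.4976] 0.4841 0.0544
-0.155 142 [0.4701 0.4975] 0.4839 0.0544
-0.145 139 [0.4693 0.4958] 0.483 0.0544
-0.135 148 [0.4685 0.496 ] 0.4825 0.0545
-0.125 154 [0.4677 0.4952] 0.4812 0.0543
-0.115 152 [0.4676 0.4944] 0.4815 0.0545
-0.105 159 [0.4664 0.4935] 0.4802 0.0545
-0.095 164 [0.4665 0.4928] 0.4795 0.0544
-0.085 52 [0.4642 0.4917] 0.477 0.0533
-0.075 14 [0.4629 0.4656] 0.4645 0.0526
-0.065 17 [0.4625 0.4655] 0.4642 0.0525
-0.19895178229686758 -0.060284665001295146
240 [(np.float64(484.0), np.float64(-60.0), np.float64(16.0)), (np.float64(484.0), np.float64(-64.0), np.float64(20.0)), (np.float64(484.0), np.float64(-70.0), np.float64(20.0)), (np.float64(484.0), np.float
[... 2385 characters left out ...]
at64(487.0), np.float64(-136.0), np.float64(55.0)), (np.float64(486.0), np.float64(-142.0), np.float64(54.0)), (np.float64(486.0), np.float64(-148.0), np.float64(54.0)), (np.float64(486.0), np.float64(-154.0), np.float64(54.0)), (np.float64(486.0), np.float64(-160.0), np.float64(54.0)), (np.float64(485.0), np.float64(-166.0), np.float64(55.0)), (np.float64(485.0), np.float64(-172.0), np.float64(55.0)), (np.float64(485.0), np.float64(-178.0), np.float64(55.0)), (np.float64(484.0), np.float64(-184.0), np.float64(55.0)), (np.float64(484.0), np.float64(-192.0), np.float64(53.0)), (np.float64(484.0), np.float64(-197.0), np.float64(54.0)), (np.float64(481.0), np.float64(-235.0), np.float64(12.0))]
```

Measurements agree with the given sizes: tops at 54–55 mm against 56, lengths 110/75 mm.

- Fence face is at x≈0.598, stop face at y≈0.149, board yaw ≈0.
- Neighbour is centred at (0.567, 0.077), so about 5 mm off the fence and 17 mm off the stop.
- Loose piece is centred at (0.483, -0.144), yaw 93.7°.

I'll grip it on opposite flats with the tool tilted +30°, lift, turn 60°, set it down, and do that twice.

```bash
cat >> h.py <<'E'
def grip(A,yaw,tilt,s):
    r=tgt(yaw,tilt);return delta(np.array(A)+s*r.as_matrix()[:,2],r)
E
python3 -c "
from h import *
grip([.4828,-.14,.034],1.635,np.pi/6,-.09)"
```

```text
t 1.78 pos [0.5004 0.0031 0.3   ] F [ 0.4 -0.7 -0.3] op 1.003
dpos [-0.149, -0.0559, 0.1878] drot [-0.523, 0.027, -0.107]
```

Call:
{"method": "carry_out", "body": {"commands": [{"delta_pos":[-0.149,-0.056,0.188],"delta_rot":[-0.523,0.027,-0.107],"claw":72},{"delta_pos":[-0.149,-0.056,0.188],"delta_rot":[-0.523,0.027,-0.107],"claw":72},{"delta_pos":[-0.149,-0.056,0.188],"delta_rot":[-0.523,0.027,-0.107],"claw":72},{"delta_pos":[-0.149,-0.056,0.188],"delta_rot":[-0.523,0.027,-0.107],"claw":72},{"delta_pos":[-0.149,-0.056,0.188],"delta_rot":[-0.523,0.027,-0.107],"claw":72},{"delta_pos":[-0.149,-0.056,0.188],"delta_rot":[-0.523,0.027,-0.107],"claw":72},{"delta_pos":[-0.149,-0.056,0.188],"delta_rot":[-0.523,0.027,-0.107],"claw":72},{"delta_pos":[-0.149,-0.056,0.188],"delta_rot":[-0.523,0.027,-0.107],"claw":72}]}}

```text
time: 2.45
eef_pos: [0.4335, -0.1437, 0.1067]
tcp_rot: [0.664, 0.703, 0.188, 0.173]
contact_force: [-0.8, 0.5, 0.1]
opening: 0.72
```

```bash
python3 -c "
from h import *
grip([.4828,-.14,.034],1.635,np.pi/6,-.013);print(ctrl.get_state()['qpos'].round(2))
shot('wrist','w2')"
```

```text
t 2.45 pos [ 0.4335 -0.1437  0.1067] F [-0.8  0.5  0.1] op 0.72
dpos [0.0004, 0.007, 0.0746] drot [-0.007, -0.002, -0.008]
[-0.73 -0.24  2.46  0.63  0.65 -1.25]
```

View pics/w2.png

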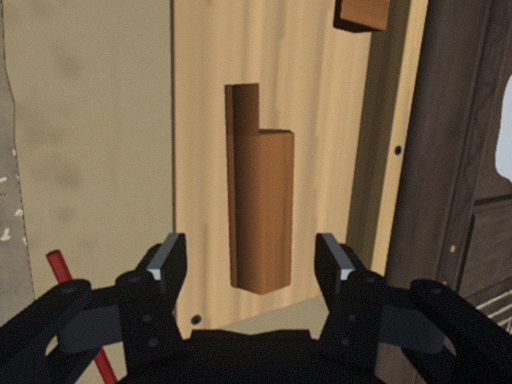

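The piece is centred between the jaws at (262,210), but joint 3 (2.46) is close to its limit. I'll advance halfway and check.

Call:
{"method": "carry_out", "body": {"commands": [{"delta_pos":[0,0.007,0.02],"delta_rot":[-0.007,-0.002,-0.008],"claw":72},{"delta_pos":[0,0.007,0.035],"delta_rot":[-0.007,-0.002,-0.008],"claw":72},{"delta_pos":[0,0.007,0.035],"delta_rot":[-0.007,-0.002,-0.008],"claw":72}]}}

```text
time: 2.75
eef_pos: [0.4592, -0.1416, 0.0818]
tcp_rot: [0.66, 0.705, 0.19, 0.177]
contact_force: [-0.6, 1.4, 0.3]
opening: 0.721
```

```bash
python3 -c "
from h import *
grip([.4828,-.14,.034],1.635,np.pi/6,-.013);print(ctrl.get_state()['qpos'].round(3))"
```

```text
t 2.75 pos [ 0.4592 -0.1416  0.0818] F [-0.6  1.4  0.3] op 0.721
dpos [0.0, -0.0036, 0.0402] drot [0.002, -0.001, 0.002]
[-0.684 -0.119  2.42   0.708  0.553 -1.307]
```

Call:
{"method": "carry_out", "body": {"commands": [{"delta_pos":[0,-0.0036,0.02],"delta_rot":[0,0,0],"claw":72},{"delta_pos":[0,-0.0036,0.04],"delta_rot":[0,0,0],"claw":72},{"delta_pos":[0,-0.0036,0.04],"delta_rot":[0,0,0],"claw":72},{"delta_pos":[0,-0.0036,0.04],"delta_rot":[0,0,0],"claw":72}]}}

```text
time: 3.08
eef_pos: [0.4765, -0.1399, 0.046]
tcp_rot: [0.659, 0.705, 0.19, 0.177]
contact_force: [0.2, 0.3, 0.7]
opening: 0.722
```

```bash
python3 -c "
from h import *
grip([.4828,-.14,.034],1.635,np.pi/6,-.013);print(ctrl.get_state()['qpos'].round(3))
shot('wrist','w3')"
```

```text
t 3.08 pos [ 0.4765 -0.1399  0.046 ] F [0.2 0.3 0.7] op 0.722
dpos [-0.0005, -0.0006, 0.0006] drot [0.002, -0.002, 0.003]
[-0.652  0.011  2.389  0.824  0.468 -1.416]
```

View pics/w3.png

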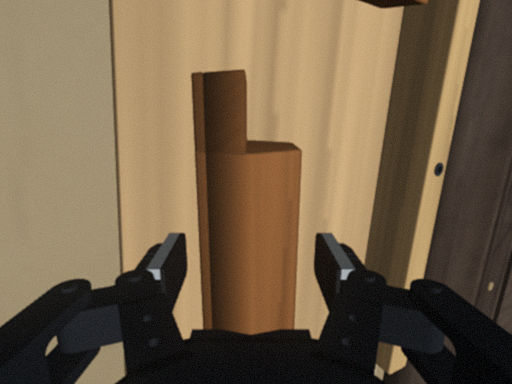

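The jaws straddle the piece. Closing.

Call:
{"method": "carry_out", "body": {"commands": [{"delta_pos":[0,0,0],"delta_rot":[0,0,0],"claw":0},{"delta_pos":[0,0,0],"delta_rot":[0,0,0],"claw":0},{"delta_pos":[0,0,0],"delta_rot":[0,0,0],"claw":0},{"delta_pos":[0,0,0],"delta_rot":[0,0,0],"claw":0},{"delta_pos":[0,0,0],"delta_rot":[0,0,0],"claw":0}], "force": 45}}

```text
time: 3.55
eef_pos: [0.4775, -0.1408, 0.0487]
tcp_rot: [0.659, 0.705, 0.191, 0.179]
contact_force: [-4.7, 1.9, 7.3]
opening: 0.504
```

```bash
python3 -c "
from h import *
s=ctrl.get_state();print(s['opening'],s['eef_pos'],s['contact_force'],s['wrist_torque'])
# lift 40mm straight
delta(s['eef_pos']+[0.01,0,.04],R.from_quat(s['tcp_rot']))"
```

```text
0.5039323850357001 [ 0.47747813 -0.14081692  0.04872649] [-4.71587285  1.89509541  7.25776459] [0.24260958 0.20651402 0.11350819]
t 3.55 pos [ 0.4775 -0.1408  0.0487] F [-4.7  1.9  7.3] op 0.504
dpos [-0.0008, 0.0288, -0.0295] drot [0.0, 0.0, 0.0]
```

Call:
{"method": "carry_out", "body": {"commands": [{"delta_pos":[0,0.01,-0.01],"delta_rot":[0,0,0],"claw":0},{"delta_pos":[0,0.029,-0.03],"delta_rot":[0,0,0],"claw":0},{"delta_pos":[0,0.029,-0.03],"delta_rot":[0,0,0],"claw":0},{"delta_pos":[0,0.029,-0.03],"delta_rot":[0,0,0],"claw":0}]}}

```text
time: 3.88
eef_pos: [0.4881, -0.1407, 0.0908]
tcp_rot: [0.658, 0.706, 0.191, 0.181]
contact_force: [0.8, 0.6, -3.3]
opening: 0.502
```

```bash
python3 -c "
from h import *
s=ctrl.get_state();print(s['opening'],s['qpos'].round(2))
grip([.50,-.135,.075],1.571,-np.pi/6,-.013)
shot('wrist','w4')"
```

```text
0.5016018757732525 [-0.64 -0.07  2.36  0.69  0.54 -1.25]
t 3.88 pos [ 0.4881 -0.1407  0.0908] F [ 0.8  0.6 -3.3] op 0.502
dpos [0.0045, 0.0139, 0.0134] drot [1.056, 0.005, 0.072]
```

View pics/w4.png

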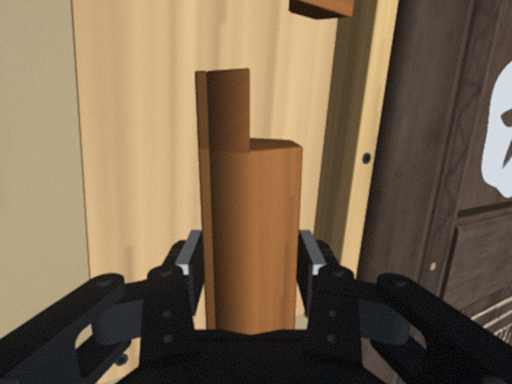

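Held and lifted squarely. Turning 60° in the air.

Call:
{"method": "carry_out", "body": {"commands": [{"delta_pos":[0.002,0.005,0.0],"delta_rot":[0.12,0,0.01],"claw":0},{"delta_pos":[0.003,0.01,0.0],"delta_rot":[0.24,0,0.02],"claw":0},{"delta_pos":[0.004,0.014,0.0],"delta_rot":[0.36,0,0.03],"claw":0},{"delta_pos":[0.0045,0.014,0.003],"delta_rot":[0.48,0,0.04],"claw":0},{"delta_pos":[0.0045,0.014,0.006],"delta_rot":[0.6,0,0.05],"claw":0},{"delta_pos":[0.0045,0.014,0.01],"delta_rot":[0.72,0.005,0.06],"claw":0},{"delta_pos":[0.0045,0.014,0.013],"delta_rot":[0.84,0.005,0.07],"claw":0},{"delta_pos":[0.0045,0.014,0.013],"delta_rot":[0.96,0.005,0.072],"claw":0}]}}

```text
time: 4.6
eef_pos: [0.5045, -0.1334, 0.0827]
tcp_rot: [0.692, 0.694, -0.137, -0.144]
contact_force: [-0.4, -0.2, -2.2]
opening: 0.504
```

```bash
python3 -c "
from h import *
s=ctrl.get_state();print(s['opening'],s['qpos'].round(2))
grip([.50,-.135,.075],1.571,-np.pi/6,-.013)
grip([.50,-.135,.037],1.571,-np.pi/6,-.013)"
```

```text
0.5036868160138275 [-0.39  0.36  1.85 -0.15  1.31 -0.33]
t 4.6 pos [ 0.5045 -0.1334  0.0827] F [-0.4 -0.2 -2.2] op 0.504
dpos [-0.0016, 0.0005, -0.0041] drot [0.123, -0.008, 0.005]
t 4.6 pos [ 0.5045 -0.1334  0.0827] F [-0.4 -0.2 -2.2] op 0.504
dpos [-0.0019, 0.0153, 0.0309] drot [0.123, -0.008, 0.005]
```

Call:
{"method": "carry_out", "body": {"commands": [{"delta_pos":[-0.002,0.0,0.0],"delta_rot":[0.123,-0.008,0.005],"claw":0},{"delta_pos":[-0.002,0.005,0.01],"delta_rot":[0.123,-0.008,0.005],"claw":0},{"delta_pos":[-0.002,0.01,0.02],"delta_rot":[0.123,-0.008,0.005],"claw":0},{"delta_pos":[-0.002,0.0145,0.029],"delta_rot":[0.123,-0.008,0.005],"claw":0},{"delta_pos":[-0.002,0.015,0.031],"delta_rot":[0.123,-0.008,0.005],"claw":0},{"delta_pos":[-0.002,0.015,0.031],"delta_rot":[0.123,-0.008,0.005],"claw":0}]}}

```text
time: 5.1
eef_pos: [0.5045, -0.1346, 0.048]
tcp_rot: [0.683, 0.683, -0.183, -0.185]
contact_force: [-2.0, 0.7, 0.4]
opening: 0.498
```

```bash
python3 -c "
from h import *
s=ctrl.get_state();print(s['opening'],s['qpos'].round(2),s['wrist_torque'])
grip([.50,-.135,.037],1.571,-np.pi/6,-.013)
shot('wrist','w5')"
```

```text
0.49780005421999857 [-0.37  0.48  1.79 -0.19  1.37 -0.29] [ 0.07268437  0.04343479 -0.09531434]
t 5.1 pos [ 0.5045 -0.1346  0.048 ] F [-2.   0.7  0.4] op 0.498
dpos [-0.0004, 0.0016, -0.0012] drot [-0.002, -0.002, -0.0]
```

View pics/w5.png

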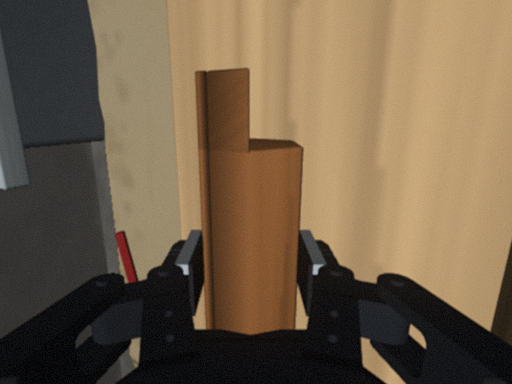

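The piece is now on the board, turned one flat. Releasing and backing out.

Call:
{"method": "carry_out", "body": {"commands": [{"delta_pos":[0,0,0.001],"delta_rot":[0,0,0],"claw":60},{"delta_pos":[0,0,0.0],"delta_rot":[0,0,0],"claw":72},{"delta_pos":[0,0,-0.01],"delta_rot":[0,0,0],"claw":72},{"delta_pos":[0,0,-0.04],"delta_rot":[0,0,0],"claw":72},{"delta_pos":[0,0,-0.08],"delta_rot":[0,0,0],"claw":72},{"delta_pos":[0,0,-0.1],"delta_rot":[0,0,0],"claw":72},{"delta_pos":[0,0,-0.1],"delta_rot":[0,0,0],"claw":72}]}}

```text
time: 5.73
eef_pos: [0.5599, -0.1362, 0.1411]
tcp_rot: [0.684, 0.684, -0.18, -0.178]
contact_force: [0.7, -0.1, 0.7]
opening: 0.721
```

```bash
python3 -c "
from h import *
shot('wrist','w6')
grip([.50,-.135,.034],1.571,np.pi/6,-.09)
p,d,K,T=load('w6');w=pts(d,K,T)
m=(w[...,0]>.45)&(w[...,0]<.55)&(w[...,1]<-.03)&(w[...,2]>.0515)&(w[...,2]<.06)
q=w[m]
for y in np.arange(-.2,-.03,.01):
    s=q[(q[:,1]>y)&(q[:,1]<y+.01)]
    if len(s)>5: print(round(y+.005,3),len(s),np.percentile(s[:,0],[3,97]).round(4),s[:,2].mean().round(4))
"
```

```text
t 5.78 pos [ 0.5577 -0.1357  0.1382] F [ 0.5 -0.2  0. ] op 0.721
dpos [0.0006, -0.0763, 0.0736] drot [-1.041, 0.001, -0.001]
-0.195 69 [0.4845 0.5101] 0.0541
-0.185 336 [0.4837 0.5103] 0.0542
-0.175 355 [0.4843 0.5102] 0.0542
-0.165 356 [0.4846 0.5103] 0.0542
-0.155 360 [0.4845 0.5101] 0.0543
-0.145 382 [0.484  0.5103] 0.0543
-0.135 393 [0.4845 0.5102] 0.0543
-0.125 408 [0.4847 0.5106] 0.0542
-0.115 429 [0.4839 0.5105] 0.0542
-0.105 437 [0.4844 0.5104] 0.0542
-0.095 451 [0.4846 0.5106] 0.0543
-0.085 446 [0.4843 0.5104] 0.0543
-0.075 407 [0.4844 0.5075] 0.0545
-0.065 409 [0.4841 0.5073] 0.0545
-0.055 268 [0.4842 0.5073] 0.0544
```

View pics/w6.png

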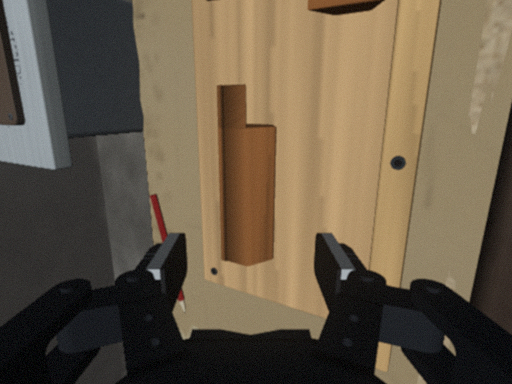

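One roll done: the axis is at x=0.4975, straight, centre y≈-0.137, with the flute side facing near-up. Second grip.

Call:
{"method": "carry_out", "body": {"commands": [{"delta_pos":[0.005,-0.01,0.0],"delta_rot":[-0.13,0,0],"claw":72},{"delta_pos":[0.005,-0.02,0.0],"delta_rot":[-0.26,0,0],"claw":72},{"delta_pos":[0.005,-0.03,0.0],"delta_rot":[-0.39,0,0],"claw":72},{"delta_pos":[0.005,-0.04,0.0],"delta_rot":[-0.52,0,0],"claw":72},{"delta_pos":[0.005,-0.05,0.0],"delta_rot":[-0.65,0,0],"claw":72},{"delta_pos":[0.005,-0.06,0.02],"delta_rot":[-0.78,0,0],"claw":72},{"delta_pos":[0.005,-0.07,0.05],"delta_rot":[-0.91,0,0],"claw":72},{"delta_pos":[0.005,-0.076,0.073],"delta_rot":[-1.04,0,0],"claw":72}]}}

```text
time: 6.45
eef_pos: [0.4558, -0.1282, 0.1129]
tcp_rot: [0.689, 0.69, 0.159, 0.156]
contact_force: [0.6, 0.5, -0.5]
opening: 0.72
```

```bash
python3 -c "
from h import *
grip([.4975,-.13,.034],1.571,np.pi/6,-.016);print(ctrl.get_state()['qpos'].round(2))
"
```

```text
t 6.45 pos [ 0.4558 -0.1282  0.1129] F [ 0.6  0.5 -0.5] op 0.72
dpos [-0.002, 0.0022, 0.0732] drot [-0.075, -0.004, 0.0]
[-0.62 -0.2   2.4   0.45  0.62 -0.95]
```

Call:
{"method": "carry_out", "body": {"commands": [{"delta_pos":[-0.002,0.002,0.01],"delta_rot":[-0.075,-0.004,0],"claw":72},{"delta_pos":[-0.002,0.002,0.04],"delta_rot":[-0.075,-0.004,0],"claw":72},{"delta_pos":[-0.002,0.002,0.06],"delta_rot":[-0.075,-0.004,0],"claw":72},{"delta_pos":[-0.002,0.002,0.073],"delta_rot":[-0.075,-0.004,0],"claw":72},{"delta_pos":[-0.002,0.002,0.073],"delta_rot":[-0.075,-0.004,0],"claw":72},{"delta_pos":[-0.002,0.002,0.073],"delta_rot":[-0.075,-0.004,0],"claw":72}]}}

```text
time: 6.95
eef_pos: [0.4877, -0.1291, 0.0463]
tcp_rot: [0.683, 0.683, 0.182, 0.181]
contact_force: [1.0, -0.1, 0.1]
opening: 0.723
```

```bash
python3 -c "
from h import *
grip([.4975,-.13,.034],1.571,np.pi/6,-.016);print(ctrl.get_state()['qpos'].round(2))
"
```

```text
t 6.95 pos [ 0.4877 -0.1291  0.0463] F [ 1.  -0.1  0.1] op 0.723
dpos [-0.0009, 0.0023, -0.0005] drot [-0.004, -0.002, -0.001]
[-0.59  0.02  2.38  0.78  0.41 -1.26]
```

Call:
{"method": "carry_out", "body": {"commands": [{"delta_pos":[0,0.002,0],"delta_rot":[0,0,0],"claw":0},{"delta_pos":[0,0.002,0],"delta_rot":[0,0,0],"claw":0},{"delta_pos":[0,0.002,0],"delta_rot":[0,0,0],"claw":0},{"delta_pos":[0,0.002,0],"delta_rot":[0,0,0],"claw":0},{"delta_pos":[0,0.002,0],"delta_rot":[0,0,0],"claw":0},{"delta_pos":[0,0.012,-0.01],"delta_rot":[0,0,0],"claw":0},{"delta_pos":[0,0.031,-0.03],"delta_rot":[0,0,0],"claw":0},{"delta_pos":[0,0.031,-0.03],"delta_rot":[0,0,0],"claw":0}], "force": 45}}

```text
time: 7.62
eef_pos: [0.5027, -0.1309, 0.0923]
tcp_rot: [0.682, 0.683, 0.183, 0.185]
contact_force: [2.2, -1.1, -1.0]
opening: 0.501
```

```bash
python3 -c "
from h import *
grip([.522,-.128,.075],1.571,-np.pi/6,-.016);print(ctrl.get_state()['qpos'].round(2))
"
```

```text
t 7.62 pos [ 0.5027 -0.1309  0.0923] F [ 2.2 -1.1 -1. ] op 0.501
dpos [0.0029, 0.0219, 0.0167] drot [1.051, 0.004, -0.0]
[-0.58 -0.06  2.34  0.62  0.48 -1.08]
```

Call:
{"method": "carry_out", "body": {"commands": [{"delta_pos":[0.002,0.005,-0.002],"delta_rot":[0.125,0,0],"claw":0},{"delta_pos":[0.003,0.01,-0.002],"delta_rot":[0.25,0,0],"claw":0},{"delta_pos":[0.003,0.015,0.0],"delta_rot":[0.375,0,0],"claw":0},{"delta_pos":[0.003,0.02,0.004],"delta_rot":[0.5,0,0],"claw":0},{"delta_pos":[0.003,0.022,0.008],"delta_rot":[0.625,0,0],"claw":0},{"delta_pos":[0.003,0.022,0.012],"delta_rot":[0.75,0.004,0],"claw":0},{"delta_pos":[0.003,0.022,0.015],"delta_rot":[0.875,0.004,0],"claw":0},{"delta_pos":[0.003,0.022,0.017],"delta_rot":[1.0,0.004,0],"claw":0}]}}

```text
time: 8.28
eef_pos: [0.5308, -0.1274, 0.0875]
tcp_rot: [0.691, 0.692, -0.146, -0.148]
contact_force: [-0.7, -0.6, -2.2]
opening: 0.503
```

```bash
python3 -c "
from h import *
grip([.522,-.128,.034],1.571,-np.pi/6,-.016);print(ctrl.get_state()['qpos'].round(2))
"
```

```text
t 8.28 pos [ 0.5308 -0.1274  0.0875] F [-0.7 -0.6 -2.2] op 0.503
dpos [-0.0007, 0.0154, 0.0365] drot [0.104, -0.002, 0.003]
[-0.36  0.41  1.78 -0.15  1.35 -0.3 ]
```

Call:
{"method": "carry_out", "body": {"commands": [{"delta_pos":[-0.001,0.002,0.005],"delta_rot":[0.1,-0.002,0.003],"claw":0},{"delta_pos":[-0.001,0.006,0.015],"delta_rot":[0.104,-0.002,0.003],"claw":0},{"delta_pos":[-0.001,0.01,0.025],"delta_rot":[0.104,-0.002,0.003],"claw":0},{"delta_pos":[-0.001,0.0145,0.034],"delta_rot":[0.104,-0.002,0.003],"claw":0},{"delta_pos":[-0.001,0.015,0.0355],"delta_rot":[0.104,-0.002,0.003],"claw":0},{"delta_pos":[-0.001,0.015,0.0355],"delta_rot":[0.104,-0.002,0.003],"claw":0}]}}

```text
time: 8.78
eef_pos: [0.5291, -0.128, 0.0482]
tcp_rot: [0.683, 0.683, -0.182, -0.183]
contact_force: [-0.6, -0.0, -2.2]
opening: 0.498
```

```bash
python3 -c "
from h import *
grip([.522,-.128,.034],1.571,-np.pi/6,-.016);print(ctrl.get_state()['qpos'].round(2))
"
```

```text
t 8.78 pos [ 0.5291 -0.128   0.0482] F [-0.6 -0.  -2.2] op 0.498
dpos [0.0, 0.001, -0.0001] drot [0.001, -0.001, -0.0]
[-0.35  0.51  1.74 -0.17  1.39 -0.27]
```

Call:
{"method": "carry_out", "body": {"commands": [{"delta_pos":[0,0.001,0.002],"delta_rot":[0,0,0],"claw":0},{"delta_pos":[0,0.001,0.002],"delta_rot":[0,0,0],"claw":60},{"delta_pos":[0,0.0,0.0],"delta_rot":[0,0,0],"claw":70},{"delta_pos":[0,0,-0.01],"delta_rot":[0,0,0],"claw":70},{"delta_pos":[0,0,-0.04],"delta_rot":[0,0,0],"claw":70},{"delta_pos":[0,0,-0.08],"delta_rot":[0,0,0],"claw":70},{"delta_pos":[0,0,-0.12],"delta_rot":[0,0,0],"claw":70},{"delta_pos":[0,0,-0.12],"delta_rot":[0,0,0],"claw":70}]}}

```text
time: 9.45
eef_pos: [0.5957, -0.1297, 0.162]
tcp_rot: [0.685, 0.684, -0.179, -0.175]
contact_force: [1.2, -1.2, 1.5]
opening: 0.701
```

```bash
cat > tops.py <<'E'
from h import *
import sys
shot('wrist',sys.argv[1])
p,d,K,T=load(sys.argv[1]);w=pts(d,K,T)
x0,x1=float(sys.argv[2]),float(sys.argv[3])
m=(w[...,0]>x0)&(w[...,0]<x1)&(w[...,1]<.14)&(w[...,2]>.0515)&(w[...,2]<.06)
q=w[m]
for y in np.arange(-.22,.15,.01):
    s=q[(q[:,1]>y)&(q[:,1]<y+.01)]
    if len(s)>15: print(round(y+.005,3),len(s),np.percentile(s[:,0],[3,97]).round(4),s[:,1].min().round(4),s[:,1].max().round(4),s[:,2].mean().round(4))
E
python3 tops.py w7 .46 .595; python3 -c "
from h import *
delta([.478,-.12,.06],tgt(np.pi/2,0))"
```

```text
-0.195 47 [0.5104 0.5352] -0.1925 -0.19 0.0538
-0.185 224 [0.5085 0.5356] -0.19 -0.18 0.0539
-0.175 254 [0.5089 0.5359] -0.18 -0.17 0.0539
-0.165 243 [0.5096 0.5359] -0.17 -0.16 0.054
-0.155 256 [0.51   0.5359] -0.1599 -0.15 0.0539
-0.145 265 [0.5088 0.5357] -0.1499 -0.14 0.054
-0.135 264 [0.5093 0.5358] -0.14 -0.13 0.054
-0.125 268 [0.5094 0.5358] -0.13 -0.1201 0.054
-0.115 292 [0.5097 0.536 ] -0.12 -0.11 0.0539
-0.105 306 [0.5091 0.5358] -0.11 -0.1 0.0539
-0.095 318 [0.5099 0.5362] -0.1 -0.0901 0.054
-0.085 307 [0.5099 0.5358] -0.09 -0.08 0.054
-0.075 340 [0.5092 0.5359] -0.08 -0.07 0.0541
-0.065 332 [0.51   0.5363] -0.0696 -0.0602 0.0539
-0.055 236 [0.51   0.5358] -0.0596 -0.053 0.054
0.015 72 [0.4701 0.4799] 0.0133 0.0194 0.0535
t 9.5 pos [ 0.5935 -0.1292  0.1588] F [-0.  -0.4 -0.8] op 0.697
dpos [0.0096, -0.0526, 0.1426] drot [-0.51, 0.003, -0.001]
```

View pics/w7.png

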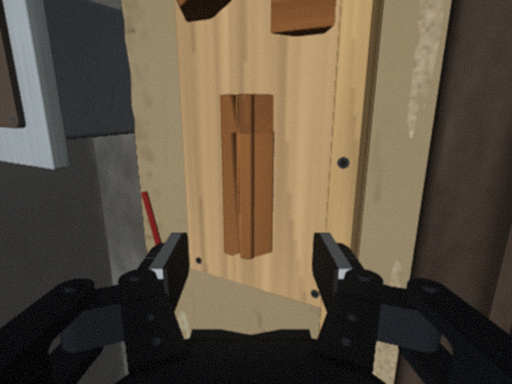

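The flute is on top now: groove at (253,180), tongue at (246,113) toward the stop. Axis at x=0.5227, straight, butt at y≈-0.192. Next I'll turn the tool so both fingers push side by side from the front and slide the piece to the fence.

```bash
python3 -c "
from h import *
delta([.452,-.133,.12],tgt(0,0));print(tgt(0,0).as_matrix())"
```

```text
t 9.5 pos [ 0.5935 -0.1292  0.1588] F [-0.  -0.4 -0.8] op 0.697
dpos [-0.0036, -0.1046, 0.103] drot [-0.397, 0.402, 1.533]
[[ 1.  0.  0.]
 [ 0. -1.  0.]
 [ 0.  0. -1.]]
```

Call:
{"method": "carry_out", "body": {"commands": [{"delta_pos":[0,-0.02,0.0],"delta_rot":[-0.397,0.402,1.533],"claw":60},{"delta_pos":[0,-0.04,0.01],"delta_rot":[-0.397,0.402,1.533],"claw":60},{"delta_pos":[0,-0.06,0.02],"delta_rot":[-0.397,0.402,1.533],"claw":60},{"delta_pos":[0,-0.08,0.035],"delta_rot":[-0.397,0.402,1.533],"claw":60},{"delta_pos":[-0.002,-0.1,0.06],"delta_rot":[-0.397,0.402,1.533],"claw":60},{"delta_pos":[-0.003,-0.105,0.08],"delta_rot":[-0.397,0.402,1.533],"claw":60},{"delta_pos":[-0.003,-0.105,0.09],"delta_rot":[-0.397,0.402,1.533],"claw":60},{"delta_pos":[-0.003,-0.105,0.1],"delta_rot":[-0.397,0.402,1.533],"claw":60}]}}

```text
time: 10.17
eef_pos: [0.4513, -0.1321, 0.1218]
tcp_rot: [0.951, 0.29, -0.078, -0.078]
contact_force: [0.2, -0.6, 0.2]
opening: 0.596
```

```bash
python3 -c "
from h import *
delta([.452,-.133,.12],tgt(0,0));print(ctrl.get_state()['qpos'].round(2))"
```

```text
t 10.17 pos [ 0.4513 -0.1321  0.1218] F [ 0.2 -0.6  0.2] op 0.596
dpos [0.0002, 0.0015, 0.0015] drot [-0.16, 0.159, 0.589]
[-0.5   0.1   2.05 -0.    1.21  0.48]
```

Call:
{"method": "carry_out", "body": {"commands": [{"delta_pos":[0,0.001,0.001],"delta_rot":[-0.16,0.159,0.589],"claw":60},{"delta_pos":[0,0.001,0.001],"delta_rot":[-0.16,0.159,0.589],"claw":60},{"delta_pos":[0,0.001,0.001],"delta_rot":[-0.16,0.159,0.589],"claw":60},{"delta_pos":[0,0.001,0.001],"delta_rot":[-0.16,0.159,0.589],"claw":60},{"delta_pos":[0,0.001,0.001],"delta_rot":[-0.16,0.159,0.589],"claw":60},{"delta_pos":[0,0.001,0.001],"delta_rot":[-0.16,0.159,0.589],"claw":60}]}}

```text
time: 10.67
eef_pos: [0.4502, -0.1319, 0.12]
tcp_rot: [1.0, -0.001, -0.0, 0.0]
contact_force: [-0.7, 1.1, -0.3]
opening: 0.599
```

```bash
python3 -c "
from h import *
delta([.452,-.133,.036],tgt(0,0));print(ctrl.get_state()['qpos'].round(2))"
```

```text
t 10.67 pos [ 0.4502 -0.1319  0.12  ] F [-0.7  1.1 -0.3] op 0.599
dpos [0.0018, 0.0011, 0.084] drot [0.0, 0.0, -0.002]
[-0.5  -0.02  2.17 -0.    0.99  1.07]
```

Call:
{"method": "carry_out", "body": {"commands": [{"delta_pos":[0.002,0.001,0.03],"delta_rot":[0,0,0],"claw":60},{"delta_pos":[0.002,0.001,0.06],"delta_rot":[0,0,0],"claw":60},{"delta_pos":[0.002,0.001,0.077],"delta_rot":[0,0,0],"claw":60},{"delta_pos":[0.002,0.001,0.084],"delta_rot":[0,0,0],"claw":60},{"delta_pos":[0.002,0.001,0.084],"delta_rot":[0,0,0],"claw":60}]}}

```text
time: 11.08
eef_pos: [0.4507, -0.1322, 0.0341]
tcp_rot: [1.0, -0.0, -0.002, -0.001]
contact_force: [-0.8, 0.0, -0.1]
opening: 0.603
```

```bash
python3 -c "
from h import *
delta([.530,-.133,.036],tgt(0,0));print(ctrl.get_state()['qpos'].round(2))
p,d,K,T=shot('scene','s2')
cv2.imwrite('pics/s2z.png',cv2.resize(p[130:240,200:340],None,fx=5,fy=5,interpolation=cv2.INTER_CUBIC)[:,:,::-1])"
```

```text
t 11.08 pos [ 0.4507 -0.1322  0.0341] F [-0.8  0.  -0.1] op 0.603
dpos [0.0793, 0.0008, -0.0022] drot [-0.002, 0.005, -0.0]
[-0.5   0.14  2.2  -0.    0.81  1.07]
```

View pics/s2z.png

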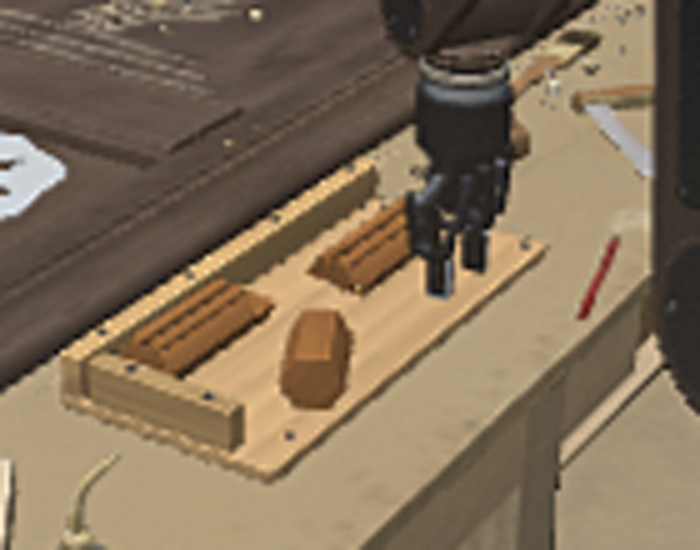

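Call:
{"method": "carry_out", "body": {"commands": [{"delta_pos":[0.015,0.001,-0.001],"delta_rot":[0,0,0],"claw":60},{"delta_pos":[0.03,0.001,-0.001],"delta_rot":[0,0,0],"claw":60},{"delta_pos":[0.035,0.001,-0.001],"delta_rot":[0,0,0],"claw":60},{"delta_pos":[0.04,0.001,-0.001],"delta_rot":[0,0,0],"claw":60},{"delta_pos":[0.045,0.001,-0.001],"delta_rot":[0,0,0],"claw":60},{"delta_pos":[0.05,0.001,-0.001],"delta_rot":[0,0,0],"claw":60},{"delta_pos":[0.055,0.001,-0.001],"delta_rot":[0,0,0],"claw":60}]}}

```text
time: 11.72
eef_pos: [0.5067, -0.1337, 0.0366]
tcp_rot: [1.0, -0.0, -0.001, -0.001]
contact_force: [-3.0, -1.3, 1.5]
opening: 0.599
```

```bash
python3 tops.py w8 .46 .595 | awk 'NR%2'; python3 -c "
from h import *
delta([.530,-.133,.036],tgt(0,0))"
```

```text
-0.195 173 [0.5296 0.5558] -0.1916 -0.19 0.0539
-0.175 1801 [0.5293 0.5561] -0.18 -0.17 0.0541
-0.155 2225 [0.5016 0.5561] -0.16 -0.15 0.0546
-0.135 1821 [0.5292 0.5561] -0.14 -0.1301 0.0541
-0.115 1797 [0.5292 0.5562] -0.12 -0.11 0.0541
-0.095 1805 [0.5292 0.5562] -0.1 -0.09 0.0541
-0.075 1795 [0.5294 0.5562] -0.08 -0.07 0.0542
-0.055 1373 [0.5294 0.5562] -0.06 -0.0513 0.0542
t 11.77 pos [ 0.5079 -0.1339  0.0368] F [-0.4  1.  -0.1] op 0.601
dpos [0.0221, -0.0009, 0.0008] drot [-0.001, 0.001, -0.001]
```

View pics/w8.png

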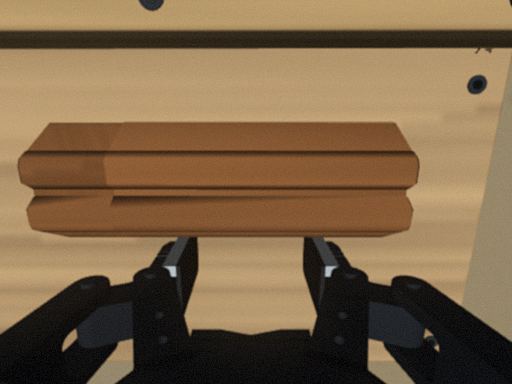

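It slides squarely: the axis is at x=0.543 and parallel. On to the fence.

Call:
{"method": "carry_out", "body": {"commands": [{"delta_pos":[0.006,-0.001,0],"delta_rot":[0,0,0],"claw":60},{"delta_pos":[0.012,-0.001,0],"delta_rot":[0,0,0],"claw":60},{"delta_pos":[0.017,-0.001,0],"delta_rot":[0,0,0],"claw":60},{"delta_pos":[0.021,-0.001,0],"delta_rot":[0,0,0],"claw":60},{"delta_pos":[0.024,-0.001,0],"delta_rot":[0,0,0],"claw":60},{"delta_pos":[0.026,-0.001,0],"delta_rot":[0,0,0],"claw":60}]}}

```text
time: 12.27
eef_pos: [0.5343, -0.1329, 0.0367]
tcp_rot: [1.0, -0.0, -0.0, -0.0]
contact_force: [-1.3, 0.2, 1.1]
opening: 0.604
```

Call:
{"method": "carry_out", "body": {"commands": [{"delta_pos":[0.002,0,0],"delta_rot":[0,0,0],"claw":60},{"delta_pos":[0.004,0,0],"delta_rot":[0,0,0],"claw":60},{"delta_pos":[0.005,0,0],"delta_rot":[0,0,0],"claw":60}]}}

```text
time: 12.52
eef_pos: [0.5369, -0.1328, 0.0364]
tcp_rot: [1.0, 0.0, -0.004, -0.001]
contact_force: [-11.8, -1.3, 7.5]
opening: 0.596
```

Seated on the fence: about 12 N at x=0.537. Now I'll press the neighbour the last 5 mm to the fence with shut fingers, well clear of the sawn end.

Call:
{"method": "carry_out", "body": {"commands": [{"delta_pos":[-0.015,0,0],"delta_rot":[0,0,0],"claw":60},{"delta_pos":[-0.03,0,-0.01],"delta_rot":[0,0,0],"claw":30},{"delta_pos":[-0.03,0,-0.05],"delta_rot":[0,0,0],"claw":0},{"delta_pos":[-0.03,0,-0.085],"delta_rot":[0,0,0],"claw":0},{"delta_pos":[-0.025,-0.04,-0.085],"delta_rot":[0,0,0],"claw":0},{"delta_pos":[-0.022,-0.08,-0.085],"delta_rot":[0,0,0],"claw":0},{"delta_pos":[-0.022,-0.12,-0.085],"delta_rot":[0,0,0],"claw":0},{"delta_pos":[-0.022,-0.16,-0.085],"delta_rot":[0,0,0],"claw":0}]}}

```text
time: 13.18
eef_pos: [0.5164, 0.0284, 0.1229]
tcp_rot: [1.0, -0.0, -0.003, -0.001]
contact_force: [0.4, 0.7, -0.1]
opening: 0.001
```

```bash
python3 -c "
from h import *
delta([.515,.082,.042],tgt(0,0));print(ctrl.get_state()['qpos'].round(2))"
```

```text
t 13.18 pos [0.5164 0.0284 0.1229] F [ 0.4  0.7 -0.1] op 0.001
dpos [-0.001, -0.0535, 0.081] drot [-0.002, 0.005, -0.001]
[-0.14  0.09  2.06  0.    1.01  1.43]
```

Call:
{"method": "carry_out", "body": {"commands": [{"delta_pos":[-0.001,-0.03,0],"delta_rot":[0,0.005,0],"claw":0},{"delta_pos":[-0.001,-0.053,0.01],"delta_rot":[0,0.005,0],"claw":0},{"delta_pos":[-0.001,-0.053,0.03],"delta_rot":[0,0.005,0],"claw":0},{"delta_pos":[-0.001,-0.053,0.06],"delta_rot":[0,0.005,0],"claw":0},{"delta_pos":[-0.001,-0.053,0.075],"delta_rot":[0,0.005,0],"claw":0},{"delta_pos":[-0.001,-0.053,0.081],"delta_rot":[0,0.005,0],"claw":0},{"delta_pos":[-0.001,-0.053,0.081],"delta_rot":[0,0.005,0],"claw":0}]}}

```text
time: 13.77
eef_pos: [0.5142, 0.0817, 0.0406]
tcp_rot: [1.0, -0.0, -0.001, -0.001]
contact_force: [-0.0, -0.8, 1.1]
opening: -0.0
```

```bash
python3 tops.py w9 .53 .595 | awk 'NR%2'; python3 -c "
from h import *
delta([.530,.075,.042],tgt(0,0))"
```

```text
0.025 1494 [0.5528 0.5798] 0.0214 0.03 0.0541
0.045 1908 [0.5526 0.5799] 0.04 0.05 0.0541
0.065 1900 [0.5528 0.5799] 0.06 0.07 0.0542
0.085 1919 [0.5528 0.5799] 0.0801 0.09 0.0542
0.105 1916 [0.553  0.5799] 0.1 0.11 0.0542
0.125 1896 [0.5529 0.5803] 0.12 0.13 0.0542
t 13.82 pos [0.5153 0.0815 0.042 ] F [-0.4 -0.2  1.1] op -0.006
dpos [0.0147, 0.0065, -0.0001] drot [-0.002, 0.0, -0.001]
```

View pics/w9.png

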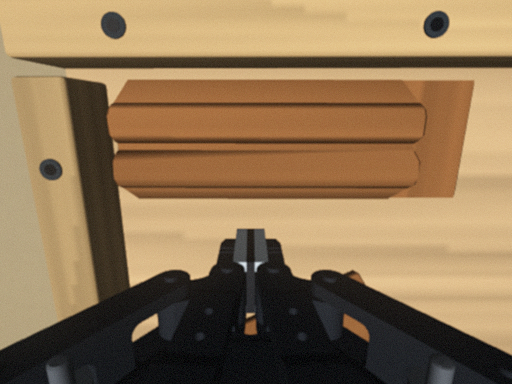

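Call:
{"method": "carry_out", "body": {"commands": [{"delta_pos":[0.003,0.0095,0],"delta_rot":[0,0,0],"claw":0},{"delta_pos":[0.008,0.0095,0],"delta_rot":[0,0,0],"claw":0},{"delta_pos":[0.012,0.0095,0],"delta_rot":[0,0,0],"claw":0},{"delta_pos":[0.016,0.0095,0],"delta_rot":[0,0,0],"claw":0},{"delta_pos":[0.019,0.0095,0],"delta_rot":[0,0,0],"claw":0},{"delta_pos":[0.021,0.0095,0],"delta_rot":[0,0,0],"claw":0}]}}

```text
time: 14.32
eef_pos: [0.5361, 0.0719, 0.0422]
tcp_rot: [1.0, -0.0, -0.001, -0.001]
contact_force: [-5.3, -1.5, 3.8]
opening: 0.003
```

Call:
{"method": "carry_out", "body": {"commands": [{"delta_pos":[0.002,0,0],"delta_rot":[0,0,0],"claw":0},{"delta_pos":[0.004,0,0],"delta_rot":[0,0,0],"claw":0},{"delta_pos":[0.004,0,0],"delta_rot":[0,0,0],"claw":0}]}}

```text
time: 14.57
eef_pos: [0.5367, 0.0719, 0.0414]
tcp_rot: [1.0, 0.0, -0.006, -0.001]
contact_force: [-10.1, -0.8, 7.5]
opening: -0.001
```

```bash
python3 tops.py w10 .53 .595 | awk 'NR%2'
```

```text
0.025 1309 [0.5588 0.5857] 0.0215 0.03 0.0541
0.045 1683 [0.5589 0.5858] 0.04 0.05 0.0541
0.065 1797 [0.5471 0.5858] 0.06 0.07 0.0542
0.085 1697 [0.5587 0.5858] 0.08 0.09 0.0541
0.105 1660 [0.5591 0.5859] 0.1 0.11 0.0542
0.125 1670 [0.5592 0.586 ] 0.12 0.13 0.0542
```

Neighbour is on the fence and straight. Now behind the butt end.

Call:
{"method": "carry_out", "body": {"commands": [{"delta_pos":[-0.012,0,0],"delta_rot":[0,0,0],"claw":0},{"delta_pos":[-0.012,0,-0.04],"delta_rot":[0,0,0],"claw":0},{"delta_pos":[-0.012,0,-0.08],"delta_rot":[0,0,0],"claw":0},{"delta_pos":[-0.01,0.04,-0.08],"delta_rot":[0,0,0],"claw":0},{"delta_pos":[0.0,0.08,-0.08],"delta_rot":[0,0,0],"claw":0},{"delta_pos":[0.01,0.12,-0.08],"delta_rot":[0,0,0],"claw":0},{"delta_pos":[0.02,0.16,-0.08],"delta_rot":[0,0,0],"claw":0},{"delta_pos":[0.03,0.2,-0.08],"delta_rot":[0,0,0],"claw":0}]}}

```text
time: 15.28
eef_pos: [0.5686, -0.13, 0.1212]
tcp_rot: [1.0, 0.0, -0.005, -0.0]
contact_force: [0.6, -0.5, 0.4]
opening: -0.001
```

```bash
python3 -c "
from h import *
delta([.570,-.232,.042],tgt(0,0));print(ctrl.get_state()['qpos'].round(2))"
```

```text
t 15.28 pos [ 0.5686 -0.13    0.1212] F [ 0.6 -0.5  0.4] op -0.001
dpos [0.0022, 0.102, 0.0791] drot [-0.0, 0.01, 0.001]
[-0.4   0.23  1.9  -0.    1.03  1.18]
```

Call:
{"method": "carry_out", "body": {"commands": [{"delta_pos":[0.002,0.04,0],"delta_rot":[0,0.01,0],"claw":0},{"delta_pos":[0.002,0.08,0],"delta_rot":[0,0.01,0],"claw":0},{"delta_pos":[0.002,0.102,0],"delta_rot":[0,0.01,0],"claw":0},{"delta_pos":[0.002,0.102,0.03],"delta_rot":[0,0.01,0],"claw":0},{"delta_pos":[0.002,0.102,0.06],"delta_rot":[0,0.01,0],"claw":0},{"delta_pos":[0.002,0.102,0.075],"delta_rot":[0,0.01,0],"claw":0},{"delta_pos":[0.002,0.102,0.079],"delta_rot":[0,0.01,0],"claw":0},{"delta_pos":[0.002,0.102,0.079],"delta_rot":[0,0.01,0],"claw":0}]}}

```text
time: 15.95
eef_pos: [0.5691, -0.2314, 0.0404]
tcp_rot: [1.0, 0.0, -0.001, -0.001]
contact_force: [-0.1, 0.1, -0.2]
opening: -0.001
```

```bash
python3 tops.py w11 .53 .595 | awk 'NR%2'; python3 -c "
from h import *
delta([.570,-.232,.042],tgt(0,0));print(ctrl.get_state()['qpos'].round(2))"
```

```text
-0.195 98 [0.5696 0.5862] -0.1911 -0.19 0.0534
-0.175 1262 [0.5619 0.5864] -0.18 -0.17 0.0542
-0.155 1346 [0.5598 0.5861] -0.16 -0.15 0.0542
-0.135 1120 [0.5598 0.5862] -0.14 -0.13 0.0542
t 16.0 pos [ 0.5702 -0.2319  0.0421] F [ 0.3 -0.2  0.4] op -0.001
dpos [-0.0002, 0.0001, 0.0001] drot [-0.0, -0.0, 0.001]
[-0.55  0.4   1.84  0.    0.9   1.02]
```

View pics/w11.png

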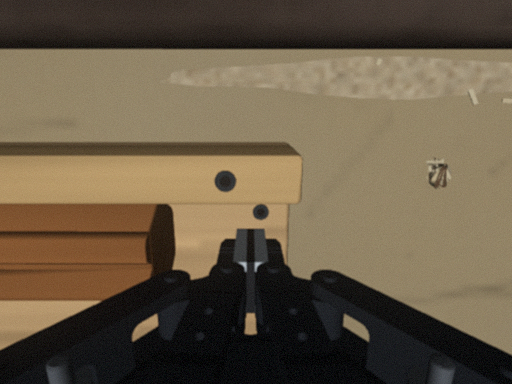

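Call:
{"method": "carry_out", "body": {"commands": [{"delta_pos":[0,-0.01,0],"delta_rot":[0,0,0],"claw":0},{"delta_pos":[0,-0.02,0],"delta_rot":[0,0,0],"claw":0},{"delta_pos":[0,-0.027,0],"delta_rot":[0,0,0],"claw":0},{"delta_pos":[0,-0.034,0],"delta_rot":[0,0,0],"claw":0},{"delta_pos":[0,-0.042,0],"delta_rot":[0,0,0],"claw":0},{"delta_pos":[0,-0.05,0],"delta_rot":[0,0,0],"claw":0},{"delta_pos":[0,-0.058,0],"delta_rot":[0,0,0],"claw":0},{"delta_pos":[0,-0.066,0],"delta_rot":[0,0,0],"claw":0}]}}

```text
time: 16.67
eef_pos: [0.5704, -0.1653, 0.0425]
tcp_rot: [1.0, 0.0, 0.0, 0.0]
contact_force: [-0.0, -3.4, 1.4]
opening: 0.003
```

```bash
python3 tops.py w12 .53 .595 | awk 'NR%2'; python3 -c "
from h import *
delta([.570,-.145,.042],tgt(0,0))"
```

```text
-0.175 75 [0.5763 0.5811] -0.1779 -0.17 0.0537
-0.155 165 [0.5762 0.5844] -0.16 -0.15 0.0542
-0.135 685 [0.5752 0.5857] -0.14 -0.13 0.0541
-0.115 1007 [0.5652 0.5859] -0.12 -0.11 0.0539
-0.095 1335 [0.5594 0.5859] -0.1 -0.09 0.0542
-0.075 1346 [0.5592 0.5859] -0.08 -0.07 0.0542
t 16.72 pos [ 0.5699 -0.1636  0.042 ] F [ 0.2  1.6 -1.1] op 0.002
dpos [0.0002, -0.0186, 0.0001] drot [-0.002, 0.001, 0.001]
```

View pics/w12.png

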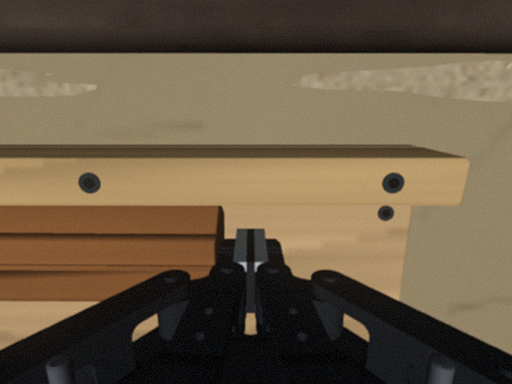

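Sliding straight along the fence at about 3 N. Continuing more slowly.

Call:
{"method": "carry_out", "body": {"commands": [{"delta_pos":[0,-0.006,0],"delta_rot":[0,0,0],"claw":0},{"delta_pos":[0,-0.012,0],"delta_rot":[0,0,0],"claw":0},{"delta_pos":[0,-0.018,0],"delta_rot":[0,0,0],"claw":0},{"delta_pos":[0,-0.022,0],"delta_rot":[0,0,0],"claw":0},{"delta_pos":[0,-0.026,0],"delta_rot":[0,0,0],"claw":0},{"delta_pos":[0,-0.03,0],"delta_rot":[0,0,0],"claw":0},{"delta_pos":[0,-0.034,0],"delta_rot":[0,0,0],"claw":0}]}}

```text
time: 17.3
eef_pos: [0.5696, -0.1294, 0.0419]
tcp_rot: [1.0, 0.001, -0.0, -0.001]
contact_force: [-0.0, -3.5, -0.7]
opening: -0.003
```

Call:
{"method": "carry_out", "body": {"commands": [{"delta_pos":[0,-0.003,0],"delta_rot":[0,0,0],"claw":0},{"delta_pos":[0,-0.006,0],"delta_rot":[0,0,0],"claw":0},{"delta_pos":[0,-0.009,0],"delta_rot":[0,0,0],"claw":0},{"delta_pos":[0,-0.011,0],"delta_rot":[0,0,0],"claw":0},{"delta_pos":[0,-0.012,0],"delta_rot":[0,0,0],"claw":0}]}}

```text
time: 17.72
eef_pos: [0.5696, -0.1171, 0.0418]
tcp_rot: [1.0, 0.001, -0.0, -0.001]
contact_force: [0.2, -2.8, -0.4]
opening: -0.002
```

Call:
{"method": "carry_out", "body": {"commands": [{"delta_pos":[0,-0.0015,0],"delta_rot":[0,0,0],"claw":0},{"delta_pos":[0,-0.003,0],"delta_rot":[0,0,0],"claw":0},{"delta_pos":[0,-0.004,0],"delta_rot":[0,0,0],"claw":0}]}}

```text
time: 17.97
eef_pos: [0.5701, -0.1152, 0.0425]
tcp_rot: [1.0, 0.002, 0.0, 0.002]
contact_force: [-1.2, -11.6, 0.8]
opening: 0.004
```

```bash
python3 -c "
from h import *
p,d,K,T=shot('scene','s3')
cv2.imwrite('pics/s3z.png',cv2.resize(p[130:240,200:340],None,fx=5,fy=5,interpolation=cv2.INTER_CUBIC)[:,:,::-1])"
```

```text
(no output)
```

View pics/s3z.png

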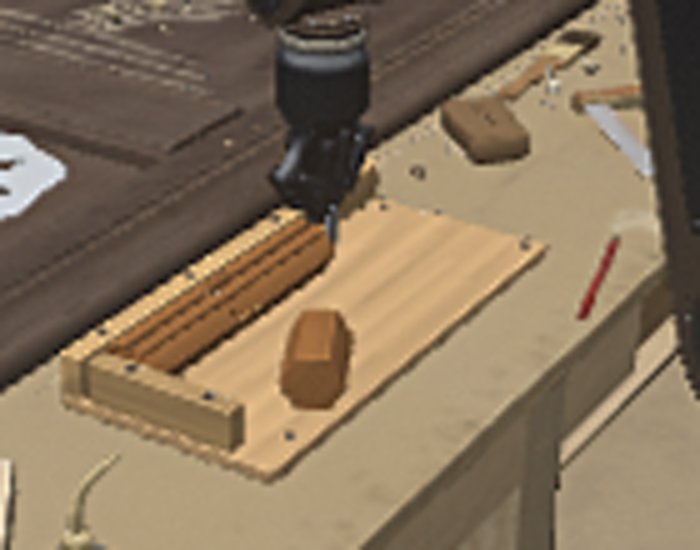

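The row has reached the stop at TCP y=-0.115, as predicted. One firm press.

Call:
{"method": "carry_out", "body": {"commands": [{"delta_pos":[0,-0.003,0],"delta_rot":[0,0,0],"claw":0},{"delta_pos":[0,-0.005,0],"delta_rot":[0,0,0],"claw":0},{"delta_pos":[0,-0.006,0],"delta_rot":[0,0,0],"claw":0},{"delta_pos":[0,-0.006,0],"delta_rot":[0,0,0],"claw":0}]}}

```text
time: 18.35
eef_pos: [0.571, -0.1149, 0.0441]
tcp_rot: [1.0, 0.003, 0.001, 0.007]
contact_force: [-2.7, -20.0, 2.8]
opening: -0.001
```

Call:
{"method": "carry_out", "body": {"commands": [{"delta_pos":[0,0.015,0],"delta_rot":[0,0,0],"claw":0},{"delta_pos":[0,0.03,-0.02],"delta_rot":[0,0,0],"claw":0},{"delta_pos":[0,0.03,-0.06],"delta_rot":[0,0,0],"claw":0},{"delta_pos":[0,0.03,-0.1],"delta_rot":[0,0,0],"claw":0},{"delta_pos":[0.01,0.0,-0.13],"delta_rot":[0,0,0],"claw":0},{"delta_pos":[0.02,-0.03,-0.16],"delta_rot":[0,0,0],"claw":0},{"delta_pos":[0.03,-0.06,-0.18],"delta_rot":[0,0,0],"claw":0},{"delta_pos":[0.03,-0.1,-0.19],"delta_rot":[0,0,0],"claw":0}]}}

```text
time: 19.02
eef_pos: [0.6024, -0.0112, 0.2375]
tcp_rot: [1.0, 0.002, 0.005, 0.007]
contact_force: [0.8, -0.1, -0.3]
opening: -0.001
```

```bash
python3 tops.py w13 .53 .596
```

```text
-0.105 19 [0.5583 0.5859] -0.1011 -0.1 0.0539
-0.095 209 [0.5579 0.5857] -0.1 -0.09 0.0541
-0.085 216 [0.5579 0.5855] -0.09 -0.08 0.0541
-0.075 212 [0.5581 0.5855] -0.08 -0.07 0.0541
-0.065 214 [0.5581 0.5858] -0.07 -0.0601 0.0541
-0.055 216 [0.558  0.5856] -0.06 -0.05 0.0542
-0.045 215 [0.558  0.5858] -0.05 -0.0401 0.0541
-0.035 221 [0.5582 0.5851] -0.0399 -0.03 0.0541
-0.025 205 [0.5581 0.5853] -0.03 -0.0207 0.0542
-0.015 219 [0.5583 0.5851] -0.02 -0.0105 0.0542
-0.005 222 [0.5583 0.5851] -0.0095 -0.0 0.0541
0.005 203 [0.5584 0.5852] 0.0008 0.01 0.0542
0.015 219 [0.5583 0.5853] 0.01 0.0198 0.0541
0.025 224 [0.5582 0.5855] 0.0202 0.03 0.0541
0.035 198 [0.5581 0.5851] 0.03 0.0399 0.0541
0.045 219 [0.5582 0.5858] 0.0401 0.05 0.0541
0.055 217 [0.5581 0.5858] 0.0501 0.06 0.0542
0.065 218 [0.5583 0.5859] 0.06 0.07 0.0542
0.075 221 [0.5583 0.5858] 0.07 0.08 0.0543
0.085 217 [0.5584 0.5858] 0.08 0.0899 0.0542
0.095 221 [0.5585 0.5859] 0.09 0.1 0.0542
0.105 225 [0.5584 0.586 ] 0.1 0.11 0.0541
0.115 224 [0.5584 0.5859] 0.11 0.12 0.0543
0.125 227 [0.5585 0.5859] 0.12 0.13 0.0542
0.135 220 [0.5584 0.5859] 0.13 0.14 0.0543
```

View pics/w13.png

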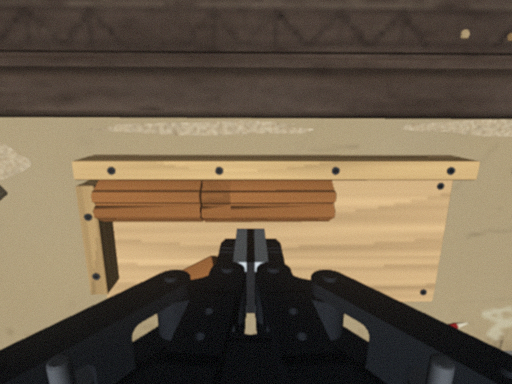

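The row measures 250 mm (-0.101 to +0.149), which is what a closed joint should give, and it is straight to about 0.5 mm. I'll press the loose piece to the fence once more with both fingers, then the neighbour, then a last end press.

```bash
python3 -c "
from h import *
delta([.512,-.052,.1],tgt(0,0))"
```

```text
t 19.07 pos [ 0.6015 -0.0036  0.2381] F [-0.6  3.3  0.6] op -0.001
dpos [-0.0913, 0.0463, 0.1376] drot [0.008, -0.01, 0.01]
```

Call:
{"method": "carry_out", "body": {"commands": [{"delta_pos":[-0.03,0.015,0.01],"delta_rot":[0.008,-0.01,0.01],"claw":60},{"delta_pos":[-0.06,0.03,0.03],"delta_rot":[0.008,-0.01,0.01],"claw":60},{"delta_pos":[-0.085,0.046,0.06],"delta_rot":[0.008,-0.01,0.01],"claw":60},{"delta_pos":[-0.091,0.046,0.095],"delta_rot":[0.008,-0.01,0.01],"claw":60},{"delta_pos":[-0.091,0.046,0.135],"delta_rot":[0.008,-0.01,0.01],"claw":60},{"delta_pos":[-0.091,0.046,0.138],"delta_rot":[0.008,-0.01,0.01],"claw":60},{"delta_pos":[-0.091,0.046,0.138],"delta_rot":[0.008,-0.01,0.01],"claw":60}]}}

```text
time: 19.65
eef_pos: [0.5097, -0.0505, 0.0968]
tcp_rot: [1.0, -0.0, -0.004, -0.001]
contact_force: [-0.4, 0.0, 1.1]
opening: 0.605
```

```bash
python3 -c "
from h import *
delta([.515,-.052,.037],tgt(0,0))"
```

```text
t 19.65 pos [ 0.5097 -0.0505  0.0968] F [-0.4  0.   1.1] op 0.605
dpos [0.0058, 0.0016, 0.0598] drot [-0.003, 0.008, -0.001]
```

Call:
{"method": "carry_out", "body": {"commands": [{"delta_pos":[0.005,0.0015,0.025],"delta_rot":[0,0.008,0],"claw":60},{"delta_pos":[0.005,0.0015,0.05],"delta_rot":[0,0.008,0],"claw":60},{"delta_pos":[0.005,0.0015,0.06],"delta_rot":[0,0.008,0],"claw":60},{"delta_pos":[0.012,0.0015,0.06],"delta_rot":[0,0.008,0],"claw":60},{"delta_pos":[0.019,0.0015,0.06],"delta_rot":[0,0.008,0],"claw":60},{"delta_pos":[0.024,0.0015,0.06],"delta_rot":[0,0.008,0],"claw":60},{"delta_pos":[0.027,0.0015,0.06],"delta_rot":[0,0.008,0],"claw":60}]}}

```text
time: 20.23
eef_pos: [0.5368, -0.0521, 0.0386]
tcp_rot: [1.0, 0.0, -0.001, -0.001]
contact_force: [-10.2, -1.2, 6.1]
opening: 0.599
```

Call:
{"method": "carry_out", "body": {"commands": [{"delta_pos":[0.002,0,0],"delta_rot":[0,0,0],"claw":60},{"delta_pos":[0.004,0,0],"delta_rot":[0,0,0],"claw":60},{"delta_pos":[0.004,0,0],"delta_rot":[0,0,0],"claw":60}]}}

```text
time: 20.48
eef_pos: [0.5369, -0.052, 0.0386]
tcp_rot: [1.0, 0.001, -0.008, -0.002]
contact_force: [-13.0, -3.0, 6.6]
opening: 0.597
```

Call:
{"method": "carry_out", "body": {"commands": [{"delta_pos":[-0.012,0,0],"delta_rot":[0,0,0],"claw":60},{"delta_pos":[-0.022,0,-0.02],"delta_rot":[0,0.01,0],"claw":40},{"delta_pos":[-0.022,0,-0.06],"delta_rot":[0,0.014,0],"claw":0},{"delta_pos":[-0.022,-0.04,-0.07],"delta_rot":[0,0.014,0],"claw":0},{"delta_pos":[-0.022,-0.08,-0.07],"delta_rot":[0,0.014,0],"claw":0},{"delta_pos":[-0.022,-0.12,-0.07],"delta_rot":[0,0.014,0],"claw":0},{"delta_pos":[-0.022,-0.14,-0.06],"delta_rot":[0,0.014,0],"claw":0},{"delta_pos":[-0.022,-0.14,-0.05],"delta_rot":[0,0.014,0],"claw":0}]}}

```text
time: 21.15
eef_pos: [0.5173, 0.0913, 0.0921]
tcp_rot: [1.0, 0.004, 0.002, -0.002]
contact_force: [0.4, 0.5, 0.6]
opening: 0.001
```

```bash
python3 -c "
from h import *
delta([.516,.09,.042],tgt(0,0))"
```

```text
t 21.15 pos [0.5173 0.0913 0.0921] F [0.4 0.5 0.6] op 0.001
dpos [-0.0015, 0.0015, 0.05] drot [-0.004, -0.004, 0.007]
```

Call:
{"method": "carry_out", "body": {"commands": [{"delta_pos":[-0.001,0.001,0.025],"delta_rot":[-0.004,-0.004,0.007],"claw":0},{"delta_pos":[-0.001,0.001,0.045],"delta_rot":[-0.004,-0.004,0.007],"claw":0},{"delta_pos":[-0.001,0.001,0.05],"delta_rot":[-0.004,-0.004,0.007],"claw":0},{"delta_pos":[0.005,0.001,0.05],"delta_rot":[-0.004,-0.004,0.007],"claw":0},{"delta_pos":[0.012,0.001,0.05],"delta_rot":[-0.004,-0.004,0.007],"claw":0},{"delta_pos":[0.017,0.001,0.05],"delta_rot":[-0.004,-0.004,0.007],"claw":0},{"delta_pos":[0.02,0.001,0.05],"delta_rot":[-0.004,-0.004,0.007],"claw":0}]}}

```text
time: 21.73
eef_pos: [0.5367, 0.0902, 0.0433]
tcp_rot: [1.0, -0.0, -0.003, 0.0]
contact_force: [-12.3, -1.3, 8.3]
opening: -0.002
```

Call:
{"method": "carry_out", "body": {"commands": [{"delta_pos":[0.002,0,0],"delta_rot":[0,0,0],"claw":0},{"delta_pos":[0.004,0,0],"delta_rot":[0,0,0],"claw":0},{"delta_pos":[0.004,0,0],"delta_rot":[0,0,0],"claw":0}]}}

```text
time: 21.98
eef_pos: [0.5369, 0.0901, 0.0434]
tcp_rot: [1.0, 0.0, -0.01, 0.0]
contact_force: [-13.6, -0.7, 7.5]
opening: -0.001
```

Both pieces are pressed to the fence (~13 N). Now back to the butt for a last end press.

Call:
{"method": "carry_out", "body": {"commands": [{"delta_pos":[-0.015,0,0],"delta_rot":[0,0.01,0],"claw":0},{"delta_pos":[-0.015,0,-0.04],"delta_rot":[0,0.02,0],"claw":0},{"delta_pos":[-0.015,0.02,-0.07],"delta_rot":[0,0.02,0],"claw":0},{"delta_pos":[-0.01,0.06,-0.07],"delta_rot":[0,0.02,0],"claw":0},{"delta_pos":[0.005,0.1,-0.07],"delta_rot":[0,0.02,0],"claw":0},{"delta_pos":[0.02,0.14,-0.07],"delta_rot":[0,0.02,0],"claw":0},{"delta_pos":[0.034,0.18,-0.07],"delta_rot":[0,0.02,0],"claw":0},{"delta_pos":[0.034,0.22,-0.07],"delta_rot":[0,0.02,0],"claw":0}]}}

```text
time: 22.65
eef_pos: [0.5755, -0.1318, 0.1154]
tcp_rot: [1.0, 0.0, 0.003, 0.001]
contact_force: [1.1, 0.8, 0.2]
opening: 0.001
```

```bash
python3 -c "
from h import *
delta([.571,-.14,.042],tgt(0,0))"
```

```text
t 22.65 pos [ 0.5755 -0.1318  0.1154] F [1.1 0.8 0.2] op 0.001
dpos [-0.005, 0.008, 0.0734] drot [0.002, -0.006, 0.0]
```

Call:
{"method": "carry_out", "body": {"commands": [{"delta_pos":[-0.005,0.008,0.01],"delta_rot":[0,-0.006,0],"claw":0},{"delta_pos":[-0.005,0.008,0.045],"delta_rot":[0,-0.006,0],"claw":0},{"delta_pos":[-0.005,0.008,0.073],"delta_rot":[0,-0.006,0],"claw":0},{"delta_pos":[-0.005,0.008,0.073],"delta_rot":[0,-0.006,0],"claw":0},{"delta_pos":[-0.005,0.0,0.073],"delta_rot":[0,-0.006,0],"claw":0},{"delta_pos":[-0.005,-0.008,0.073],"delta_rot":[0,-0.006,0],"claw":0},{"delta_pos":[-0.005,-0.014,0.073],"delta_rot":[0,-0.006,0],"claw":0},{"delta_pos":[-0.005,-0.017,0.073],"delta_rot":[0,-0.006,0],"claw":0}]}}

```text
time: 23.32
eef_pos: [0.5728, -0.1153, 0.045]
tcp_rot: [1.0, 0.002, 0.002, 0.004]
contact_force: [-1.6, -10.5, 0.3]
opening: 0.001
```

Call:
{"method": "carry_out", "body": {"commands": [{"delta_pos":[0,-0.003,0],"delta_rot":[0,0,0],"claw":0},{"delta_pos":[0,-0.005,0],"delta_rot":[0,0,0],"claw":0},{"delta_pos":[0,-0.006,0],"delta_rot":[0,0,0],"claw":0}]}}

```text
time: 23.57
eef_pos: [0.5734, -0.1146, 0.0476]
tcp_rot: [1.0, 0.005, 0.003, 0.01]
contact_force: [-6.5, -21.5, 0.3]
opening: -0.001
```

Call:
{"method": "carry_out", "body": {"commands": [{"delta_pos":[0,0.015,0],"delta_rot":[0,0,0],"claw":0},{"delta_pos":[0,0.03,-0.02],"delta_rot":[0,0,0],"claw":0},{"delta_pos":[0,0.03,-0.06],"delta_rot":[-0.01,0,-0.01],"claw":0},{"delta_pos":[0,0.03,-0.1],"delta_rot":[-0.01,0,-0.01],"claw":0},{"delta_pos":[0.01,0.0,-0.1],"delta_rot":[-0.01,0,-0.01],"claw":0},{"delta_pos":[0.03,-0.04,-0.1],"delta_rot":[-0.01,0,-0.01],"claw":0},{"delta_pos":[0.04,-0.08,-0.1],"delta_rot":[-0.01,0,-0.01],"claw":0},{"delta_pos":[0.04,-0.11,-0.1],"delta_rot":[-0.01,0,-0.01],"claw":0}]}}

```text
time: 24.23
eef_pos: [0.6138, 0.0006, 0.1485]
tcp_rot: [1.0, 0.01, 0.006, 0.016]
contact_force: [-0.4, 0.4, -0.7]
opening: 0.001
```

```bash
python3 tops.py w14 .53 .596|awk 'NR%3==1'
python3 - <<'E'
from h import *
p,d,K,T=load('w14');w=pts(d,K,T)
a=proj(K,T,[.57,.05,.056]);b=proj(K,T,[.57,-.07,.056]);print(a,b)
u0,u1=int(min(a[0],b[0])),int(max(a[0],b[0]));v=int(a[1])
cv2.imwrite('pics/w14z.png',cv2.resize(p[max(v-70,0):v+60,max(u0,0):u1],None,fx=3.2,fy=3.2,interpolation=cv2.INTER_CUBIC)[:,:,::-1][:600,:800])
# fence edge row-wise from this view
for y in (-.09,-.05,0.,.05,.1):
    m=(abs(w[...,1]-y)<.004)
    f=w[m&(w[...,2]>.0435)&(w[...,2]<.0485)&(w[...,0]>.592)]
    print(y,np.percentile(f[:,0],[2,98]).round(4) if len(f) else None)
p,d,K,T=shot('scene','s4')
cv2.imwrite('pics/s4z.png',cv2.resize(p[130:240,200:340],None,fx=5,fy=5,interpolation=cv2.INTER_CUBIC)[:,:,::-1])
p,d,K,T=shot('top','t4')
cv2.imwrite('pics/t4z.png',cv2.resize(p[165:240,170:370],None,fx=4,fy=4,interpolation=cv2.INTER_CUBIC)[:,:,::-1])
E
```

```text
-0.105 35 [0.5596 0.5852] -0.1017 -0.1 0.0541
-0.075 362 [0.5591 0.5859] -0.08 -0.07 0.0541
-0.045 365 [0.5591 0.5857] -0.05 -0.04 0.0541
-0.015 18 [0.5848 0.5863] -0.02 -0.0139 0.0528
0.035 347 [0.5591 0.5857] 0.03 0.04 0.054
0.065 389 [0.5596 0.586 ] 0.06 0.07 0.0542
0.095 388 [0.5593 0.5858] 0.09 0.1 0.0543
0.125 409 [0.5596 0.586 ] 0.12 0.13 0.0542
[181.47342872 257.46876996] [338.29976987 258.17430318]
-0.09 [0.5987 0.7504]
-0.05 [0.5993 0.7492]
0.0 [0.5987 0.7482]
0.05 [0.5991 0.7467]
0.1 [0.5984 0.7452]
```

View pics/w14.png

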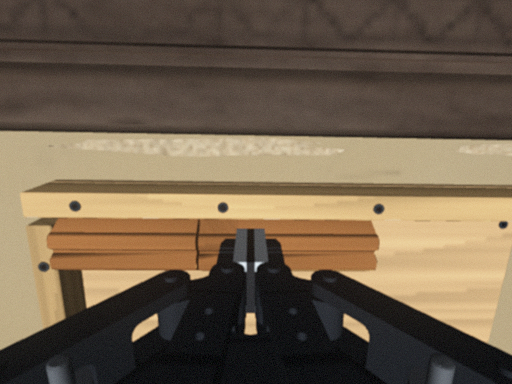

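View pics/s4z.png

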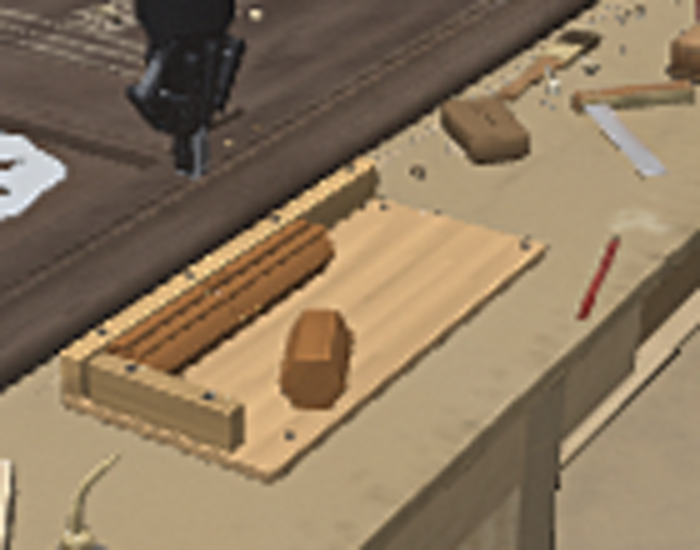

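View pics/w14z.png

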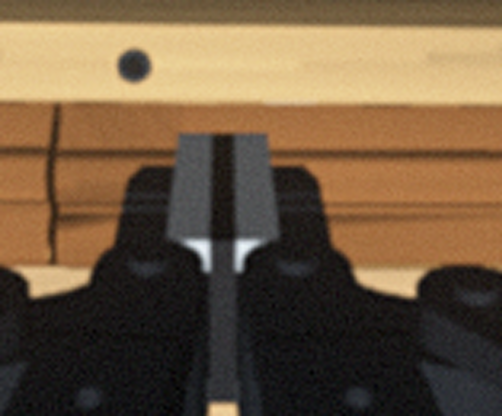

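View pics/t4z.png

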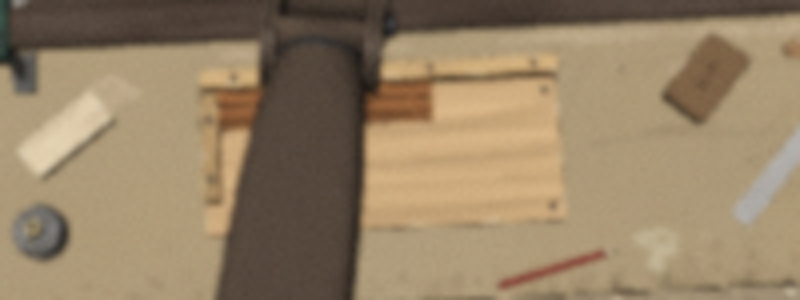

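```bash
python3 -c "
from h import *
s=ctrl.get_state();print(s['time'],s['contact_force'],s['eef_pos'],abs(s['dq']).max());print(ctrl.sign_off())"
```

```text
24.3833 [ 0.13674376 -0.15691176 -0.07270288] [0.61199546 0.00084618 0.14702917] 0.05576734336128659
the job is handed in; nothing more can be done
None
```

I rolled the loose length over two flats so its flute is on top. I then slid both lengths to the fence, closed the half-lap and drove the row against the end stop. The job was handed in at 24.4 s.

**How it was pressed:**
- The loose length was turned by gripping it on opposite flats, lifting it, turning it 60° and setting it down, twice.
- Each length was pressed to the fence at about 13 N.
- The row was pressed at the butt end twice, at about 20 N. It stopped at the same place both times (y = -0.115).

**Last checks:**
- The row measures about 250 mm from the stop to the butt, which is what a fully closed joint gives.
- Both top flats line up within about 0.5 mm, parallel to the fence. The far corner edge comes out at the fence face within the 1–2 mm camera accuracy.
- The flutes continue from one length to the other, with only a thin seam on top. The tongue is 1 mm shorter than the lap, so a seam there is expected.
- In the last pictures the sawn end, cork block, try square, offcut and oil can look unmoved, compared by eye.
- The gripper was clear of everything, and the force reading was about zero.

The lower shoulder cannot be seen from the cameras I used. I judged it closed from the row length and the firm stop under the end press. No check failed or disagreed.

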